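# Find and mark the heavy side of rotor drums for the plant rotator

### The arm

A 6-joint arm with a two-finger parallel gripper is mounted at the origin on the work surface. World frame = base frame: x ahead of the robot, y to its left, z up, the work surface at z = 0. Lengths are in mm, angles in rad, forces in N, time in s.
With the tool pointing down it reaches from about 350 to 875 mm from the base axis. Payload 15.5 kg.
Tool frame: the origin (TCP) lies at the very end of the fingers, on their centre line; the grasp point (between the pads) lies 19 mm behind it; z points along the fingers, x is the direction in which the jaws open and shut, and the axes are right-handed (so a half turn about z gives the same grasp; the last joint's range is limited). The gripper opens to 85 mm and grips with 20 to 120 N. Pads are 22 mm wide; open, the fingers measure 114 mm over their backs; the gripper's body (76 mm by 85 mm) begins 54 mm behind the grasp point. The pads swing forward as they close: fully open they stand 13 mm farther back than shut.
Start: joints at [1.2, 0.494, 1.345, -0, 1.302, -0.096], TCP at [169.592, 601.552, 231.277] pointing down, gripper open.
Joint ranges: [-2.91, 2.91], [-0.82, 2.16], [0.22, 2.67], [-1.22, 4.37], [0.12, 2.79], [-3.08, 3.08]. Speed limits (rad/s): [1.89, 1.89, 2.57, 3.01, 3.01, 3.01].

### API

Orientations are given as a 3x3 rotation matrix whose columns are the frame's x, y, z axes.
In Python, from rig import readout, snapshot, ctrl, cut_out, landmark_of gives the robot as it stands.
- The arm moves only by the tool jog_arm, never from a script. Its argument "increments" is one flat list of numbers, 5 for each row, row after row: the shift along the tool's x, y, z in m, then the turn about the tool's z in rad, then the closure, from -1 (fully open) to 1 (shut). In form: [x, y, z, roll, grip, x, y, z, roll, grip, ...]. A call has 1 to 12 rows; each row is the pose to reach, as a shift and turn from the pose commanded when the call began, along the tool's axes at that moment; what a row does not reach only later rows make up. A row lasts 1/8 s, in which the tool goes at most 62.5 mm and 10.7 degrees, less where a joint would pass 70% of its speed; a pose out of reach is approached as far as the arm can. A call with a gripper value outside its range is refused whole. The fingers move at their own pace and stop on an object; the grip force is fixed at half the most. Time passes only in rows, so rows that repeat a pose let the fingers close. It gives the time, the measured TCP pose, the force and the opening at its end, in the units of the state.
- readout.observe(): the state, without advancing time (a new reading comes with each control period).
- snapshot(name): name is "scene" or "side" or "wrist"; returns a dict with "pixels" (384x512x3 uint8, red, green, blue), "z_map" (384x512 float32, mm along the optical axis (not along the pixel's ray), 0 where there is no reading), "fx", "fy", "cx", "cy" (pixels), "world_from_camera" (4x4, takes a point from camera to world coordinates). Camera axes: x right, y up, looking along -z (the intrinsics and any distortion apply to the point x, -y, -z); pixel columns grow to the right and rows downward; lengths in mm; the calibration is good to about 2 mm. A picture is of the moment at which its call begins.
- ctrl.close_job(): hands the job in, once; it reports no verdict.
Trained networks look in a picture, given as the dict that the camera call returned (one of the last four; its "shot" number tells which), for a name from the list of things; names that differ only in an ending like _2 or _b are one class to them, and where a whole thing is asked for, a point or a joint stands for the part that bears it (a point fixed in the world has none). Each returns a list of dicts, best first, with "score" (0 to 1); they miss things now and then, are a little off and sometimes report something else, mostly with a low value. They report only what shows in the picture. A call takes as long as a camera call.
- cut_out(target, picture): "mask" (384x512 bool, what is visible of it) and "rect" ([left, top, width, height] in pixels, round what is visible of it).
- landmark_of(target, picture): "point" ([column, row] in pixels: a listed point, or the origin of a listed thing).
The state is a dict: "clock": time; "q": joint angles; "qd": joint speeds; "joint_torque": joint torques, N m; "position": TCP position; "tool_rot": TCP orientation; "ft_force": force on the tool from outside, world axes, zero at the start; "ft_torque": the same for the moment, N m; "opening": finger opening in mm.
Only numpy, scipy, OpenCV 4.12 (cv2) and the standard library are available. Lean on these libraries where they do the work, as an engineer would, in place of code of your own. Each camera call takes 0.05 s, during which the arm holds its last target.

### The job

Find and mark the heavy side of every rotor drum on the grey mat, the longest first and the shortest last. For each: lay it on the rollers and let go until it has come to rest heavy side down; carry it, without turning it over, to the marking block, press it fully home in the V-shaped cheeks on top of the sprung pin and hold it there for about two seconds; then lay it flat in the black tray, heavy side still down. Leave the pot, jar and brush alone.

Things in the scene. Friction and masses are not known exactly. Their poses are not given: they have to be found in the camera images.
- drum_long_c (a point): Centre of the long drum (2 or 3 drums are present): smooth grey barrel, 50 mm diameter, 158 mm long, between two square end plates 62 x 62 x 6 mm; 0.54 to 0.75 kg. x: its axis, same end for end. -z: heavy side, shown by a dark disc 20 mm off-centre on each end plate. Starts on the mat, on plate flats (centre 31 mm up), heavy side level. Pinch the barrel across its diameter at mid-length.
- drum_mid_c (a point): Centre of the middle drum (2 or 3 drums are present): smooth grey barrel, 50 mm diameter, 134 mm long, between two square end plates 62 x 62 x 6 mm; 0.54 to 0.75 kg. x: its axis, same end for end. -z: heavy side, shown by a dark disc 20 mm off-centre on each end plate. Starts on the mat, on plate flats (centre 31 mm up), heavy side level. Pinch the barrel across its diameter at mid-length.
- drum_short_c (a point): Centre of the short drum (2 or 3 drums are present): smooth grey barrel, 50 mm diameter, 110 mm long, between two square end plates 62 x 62 x 6 mm; 0.54 to 0.75 kg. x: its axis, same end for end. -z: heavy side, shown by a dark disc 20 mm off-centre on each end plate. Starts on the mat, on plate flats (centre 31 mm up), heavy side level. Pinch the barrel across its diameter at mid-length.
- rollers_rest (a point): Balancing rollers, fixed stand, base 90 x 96 mm: two free axles along x, 58 mm apart, each with white wheels of 40 mm diameter 26 mm either side of the middle. This point (z up, 82 mm over the bench) is the centre of a drum resting between the wheels, axis along x; wheel tops 14 mm, axles 34 mm lower. A drum let go here swings and comes to rest heavy side down in 1 to 4 s, within about 10 degrees.
- marker_home (a point): Marking block, fixed, base 90 x 90 mm: two shallow V cheeks (the stop), 10 mm wide, 26 mm either side of the middle, tops 16 mm below and 34 mm to the sides of this point, and an upright sprung pin between them. This point (z up, 70 mm over the bench) is the centre of a drum fully home, axis along x. The pin is touched 8 mm above home; the drum's weight alone sinks it 0 to 4 mm.
- pin (a joint): Travel of the sprung marking pin (14 mm diameter): 0 up, about 0.008 m when a drum is fully home against the cheeks. Pushing it down takes 5 N at the start and 10.6 N at 0.008 m, drum weight included.
- tray: Black outgoing tray, fixed, 200 mm (x) by 340 mm (y), lip 16 mm high, walls and floor 5 mm; origin: centre of its underside, on the bench. A drum laid in it has its centre 36 mm above this point. Drums go side by side, axes along x, about 100 mm apart.
- mat: Grey mat, fixed, 200 mm (x) by 340 mm (y), 4 mm thick, on which the drums start side by side, axes along x, about 105 mm apart; origin: centre of its underside.
- pot: Bystander: small terracotta pot, 64 mm across, 55 mm high, beyond the work; origin under its centre.
- jar: Bystander: glass jar with a white lid, 60 mm across, 90 mm high, beyond the work; origin under its centre.
- brush: Bystander: brush 170 mm long lying beyond the work; origin under its middle.

How it is judged (in metres and radians):
On the way, in this order (a step that is already met when the one before it is completed fails the run):
1. the long drum lies on the rollers, let go of, and has come to rest heavy side down (x of drum_long_c in the frame of rollers_rest between -0.02 and 0.02 m and y of drum_long_c in the frame of rollers_rest between -0.008 and 0.008 m and z of drum_long_c in the frame of rollers_rest between -0.006 and 0.006 m and contact force between the fingers and drum_long below 0.05 N and angle between drum_long_c's own z axis and vertical below 0.3 rad and angular speed of drum_long below 0.3 rad/s), for 0.5 s.
2. the long drum is pressed home in the marking block, heavy side down on the sprung pin, for a second (x of drum_long_c in the frame of marker_home between -0.012 and 0.012 m and y of drum_long_c in the frame of marker_home between -0.006 and 0.006 m and z of drum_long_c in the frame of marker_home between -0.006 and 0.0025 m and angle between drum_long_c's own z axis and vertical below 0.35 rad and contact force between drum_long and pin above 3 N), for 1 s.
3. the middle drum lies on the rollers, let go of, and has come to rest heavy side down (x of drum_mid_c in the frame of rollers_rest between -0.02 and 0.02 m and y of drum_mid_c in the frame of rollers_rest between -0.008 and 0.008 m and z of drum_mid_c in the frame of rollers_rest between -0.006 and 0.006 m and contact force between the fingers and drum_mid below 0.05 N and angle between drum_mid_c's own z axis and vertical below 0.3 rad and angular speed of drum_mid below 0.3 rad/s), for 0.5 s.
4. the middle drum is pressed home in the marking block, heavy side down on the sprung pin, for a second (x of drum_mid_c in the frame of marker_home between -0.012 and 0.012 m and y of drum_mid_c in the frame of marker_home between -0.006 and 0.006 m and z of drum_mid_c in the frame of marker_home between -0.006 and 0.0025 m and angle between drum_mid_c's own z axis and vertical below 0.35 rad and contact force between drum_mid and pin above 3 N), for 1 s.
5. the short drum lies on the rollers, let go of, and has come to rest heavy side down (x of drum_short_c in the frame of rollers_rest between -0.02 and 0.02 m and y of drum_short_c in the frame of rollers_rest between -0.008 and 0.008 m and z of drum_short_c in the frame of rollers_rest between -0.006 and 0.006 m and contact force between the fingers and drum_short below 0.05 N and angle between drum_short_c's own z axis and vertical below 0.3 rad and angular speed of drum_short below 0.3 rad/s), for 0.5 s.
6. the short drum is pressed home in the marking block, heavy side down on the sprung pin, for a second (x of drum_short_c in the frame of marker_home between -0.012 and 0.012 m and y of drum_short_c in the frame of marker_home between -0.006 and 0.006 m and z of drum_short_c in the frame of marker_home between -0.006 and 0.0025 m and angle between drum_short_c's own z axis and vertical below 0.35 rad and contact force between drum_short and pin above 3 N), for 1 s.
At the end, for the whole second after the job is handed in: Every drum present lies flat in the black tray, released and at rest, its centre within 60 mm (along the tray) and 145 mm (across) of the tray's middle, heavy side down within 0.25 rad (x of drum_long_c in the frame of tray between -0.06 and 0.06 m and y of drum_long_c in the frame of tray between -0.145 and 0.145 m and z of drum_long_c in the frame of tray between 0.028 and 0.042 m and contact force between the fingers and drum_long below 0.05 N and angle between each of drum_long_c, drum_mid_c, drum_short_c's own z axis and vertical below 0.25 rad and linear speed of each of drum_long, drum_mid, drum_short below 0.03 m/s and x of drum_mid_c in the frame of tray between -0.06 and 0.06 m and y of drum_mid_c in the frame of tray between -0.145 and 0.145 m and z of drum_mid_c in the frame of tray between 0.028 and 0.042 m and contact force between the fingers and drum_mid below 0.05 N and x of drum_short_c in the frame of tray between -0.06 and 0.06 m and y of drum_short_c in the frame of tray between -0.145 and 0.145 m and z of drum_short_c in the frame of tray between 0.028 and 0.042 m and contact force between the fingers and drum_short below 0.05 N); the robot touches nothing.
It fails at once if the pot is disturbed (distance of pot from where it was at the start of the episode above 0.03 m).
It fails at once if the jar is disturbed (distance of jar from where it was at the start of the episode above 0.03 m).
It fails at once if the brush is disturbed (distance of brush from where it was at the start of the episode above 0.03 m).
Of drum_long, drum_mid, drum_short only 2 to 3 are there at a start; the rules pass over those that are not, and their reading is None.
At some moment in a run one of drum_long, drum_mid, drum_short may be knocked a few centimetres aside while the robot is not near it.
Once in a run the grip may slacken for a moment while it holds something.
It also fails if it takes over 210 s, if anything falls off the work surface, if the arm or the gripper's body presses on something with over 40 N, if the wrist force passes 120 N, or if a joint passes its speed limit or range.

## Working session

There is one attempt and no reset: what is moved stays moved. The work goes in short steps, Python scripts to look and compute and a tool call to move; the robot and the scene stay as the last step left them, time stands still between calls to the robot, and variables do not carry over. Pictures are saved under pics/ and viewed, and the job is handed in when it is done.

Besides the shell and the picture viewer there is one more tool, called by a JSON object that holds its "op" and its "data", one argument or row to a line. jog_arm: Moves the arm, as the interface text tells. Its arguments: {"type":"object","properties":{"increments":{"type":"array","items":{"type":"number"}}},"required":["increments"]}

```bash
ls; mkdir -p pics; cat > h.py <<'E'
import numpy as np, cv2
from rig import readout, snapshot, ctrl, cut_out, landmark_of
def save(p,name):
    cv2.imwrite('pics/'+name,cv2.cvtColor(p['pixels'],cv2.COLOR_RGB2BGR))
def ray(p,uv):
    T=np.array(p['world_from_camera']);d=np.array([(uv[0]-p['cx'])/p['fx'],-(uv[1]-p['cy'])/p['fy'],-1])
    return T[:3,3],T[:3,:3]@d
def at_z(p,uv,z):
    o,d=ray(p,uv);return o+d*(z-o[2])/d[2]
def cloud(p,mask=None):
    z=p['z_map'];v,u=np.nonzero((z>0) if mask is None else (mask&(z>0)))
    zz=z[v,u];c=np.stack([(u-p['cx'])/p['fx']*zz,-(v-p['cy'])/p['fy']*zz,-zz],1)
    T=np.array(p['world_from_camera']);return c@T[:3,:3].T+T[:3,3],u,v
E
python3 - <<'E'
from h import *
print(readout.observe())
for n in ['scene','side','wrist']:
    p=snapshot(n);save(p,n+'0.png');print(n,{k:v for k,v in p.items() if k not in('pixels','z_map')})
    for t in ['drum_long_c','drum_mid_c','drum_short_c','rollers_rest','marker_home','tray','mat','pot','jar','brush']:
        L=landmark_of(t,p)
        for l in L[:2]:
            print(t,np.round(l['point'],1),round(l['score'],2),np.round(at_z(p,l['point'],{'rollers_rest':82,'marker_home':70}.get(t,35 if 'drum' in t else 0)),0))
E
```

```text
pics
{'clock': 0.0, 'q': array([ 1.20052509e+00,  4.94185876e-01,  1.34613740e+00,  2.88480802e-05,
        1.30251903e+00, -9.54824942e-02]), 'qd': array([-1.93264568e-03,  7.77584978e-04, -2.88281022e-05,  2.65125454e-04,
        5.72625523e-04, -4.58685777e-04]), 'joint_torque': array([-2.52415099e-03, -8.82119322e+01, -3.83861125e+01, -3.76268708e-04,
        9.90472385e-03, -1.08703506e-05]), 'position': array([169.43303825, 601.21253958, 230.69646392]), 'tool_rot': array([[ 2.71350687e-01,  9.62480429e-01, -4.78143103e-04],
       [ 9.62479747e-01, -2.71351069e-01, -1.15490311e-03],
       [-1.24131629e-03, -1.46819299e-04, -9.99999219e-01]]), 'ft_force': array([-0.129822  , -0.49253032,  0.03613899]), 'ft_torque': array([ 0.0492967 , -0.0347402 , -0.00480794]), 'opening': 85.5804635807813}
scene {'fx': 423.38092567472006, 'fy': 423.38092567472006, 'cx': 264.12505448209106, 'cy': 198.3623799257511, 'world_from_camera': array([[-7.70599245e-01, -4.08837672e-01,  4.88905473e-01,
         1.09893923e+03],
       [ 6.37197384e-01, -4.79192340e-01,  6.03617590e-01,
         6.068189
[... 1312 characters left out ...]
.  82.]
marker_home [202.  205.6] 0.75 [446.  39.  70.]
tray [162.4 168.9] 0.96 [500. 313.   0.]
mat [302. 282.] 0.59 [ 492. -293.   -0.]
pot [245.4 153.2] 0.78 [748. 179.   0.]
brush [285.5 171.3] 0.65 [776.  20.   0.]
wrist {'fx': 312.2284109496687, 'fy': 312.2284109496687, 'cx': 259.9547653522322, 'cy': 184.4650266020281, 'world_from_camera': array([[ 2.72491964e-01, -9.28068444e-01, -2.53844623e-01,
         1.04914264e+02],
       [ 9.62157696e-01,  2.63066315e-01,  7.10540710e-02,
         6.20312121e+02],
       [ 8.34928438e-04, -2.63600221e-01,  9.64631653e-01,
         3.73105348e+02],
       [ 0.00000000e+00,  0.00000000e+00,  0.00000000e+00,
         1.00000000e+00]]), 'shot': 3}
```

```bash
python3 -c "
import cv2,numpy as np
a=cv2.imread('pics/scene0.png');b=cv2.imread('pics/side0.png')
cv2.imwrite('pics/s0.png',cv2.resize(a,(800,600),interpolation=cv2.INTER_CUBIC));cv2.imwrite('pics/s1.png',cv2.resize(b,(800,600),interpolation=cv2.INTER_CUBIC))"
```

```text
(no output)
```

View pics/s0.png

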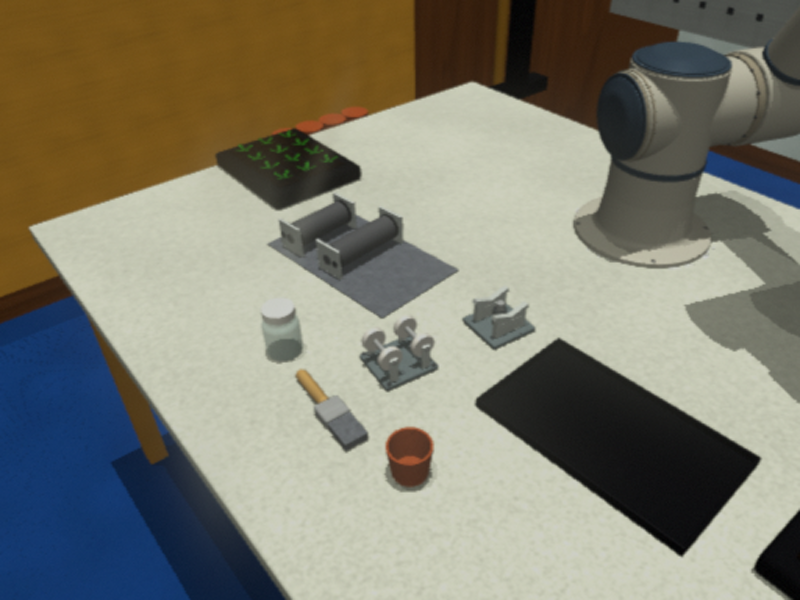

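View pics/s1.png

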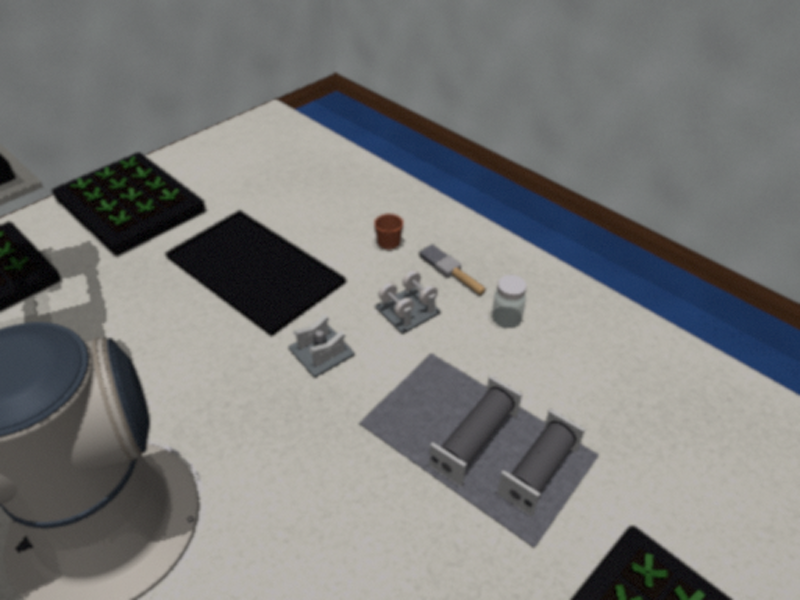

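```bash
cat > top.py <<'E'
from h import *
import sys
def heightmap(ps,zlo,zhi,x0=300,x1=850,y0=-520,y1=520):
    # column = -y, row = -x, 1 px=1mm... returns colour & height
    W=int(y1-y0);H=int(x1-x0);im=np.zeros((H,W,3),np.uint8);hm=np.full((H,W),-99.)
    for p in ps:
        P,u,v=cloud(p);c=p['pixels'][v,u]
        k=(P[:,0]>x0)&(P[:,0]<x1)&(P[:,1]>y0)&(P[:,1]<y1)&(P[:,2]>zlo)&(P[:,2]<zhi)
        P=P[k];c=c[k];o=np.argsort(P[:,2]);P=P[o];c=c[o]
        r=(x1-P[:,0]).astype(int).clip(0,H-1);q=(y1-P[:,1]).astype(int).clip(0,W-1)
        im[r,q]=c[:,::-1];hm[r,q]=P[:,2]
    return im,hm
E
python3 - <<'E'
from top import *
a=snapshot('scene');b=snapshot('side')
for n,ps in (('a',[a]),('b',[b])):
    im,hm=heightmap(ps,-10,130)
    im=cv2.dilate(im,np.ones((3,3)));cv2.imwrite(f'pics/top_{n}.png',cv2.resize(im,(800,423)))
for p,n in((a,'scene'),(b,'side')):
    P,u,v=cloud(p)
    k=(P[:,0]>350)&(P[:,0]<850)&(P[:,1]>-500)&(P[:,1]<450)
    print(n,'bench z',np.median(P[k,2]))
    for t in ['drum_long','drum_mid','drum_short','rollers_rest','marker_home','tray','mat','pin','pot','jar','brush']:
        try: L=cut_out(t,p)
        except Exception as e: print(t,e);continue
        for l in L[:2]:
            Q,uu,vv=cloud(p,l['mask'])
            if len(Q)<10: continue
            if t=='tray' or t=='mat': Q=Q[Q[:,2]<30]
            print(n,t,round(l['score'],2),l['rect'],len(Q),'5/95',np.round(np.percentile(Q,5,0)),np.round(np.percentile(Q,95,0)), cv2.minAreaRect(Q[:,:2].astype(np.float32)))
E
```

```text
scene bench z 0.7056896203060887
scene drum_long 0.73 [203.3, 131.2, 55.2, 43.5] 989 5/95 [ 415. -306.   16.] [ 582. -259.   61.] ((497.4359130859375, -292.336669921875), (172.93267822265625, 64.11129760742188), 7.325108528137207)
scene drum_mid 0.82 [177.4, 124.0, 51.8, 38.1] 876 5/95 [ 452. -418.   13.] [ 596. -369.   63.] ((506.4839172363281, -435.94464111328125), (193.69879150390625, 128.0272674560547), 7.127230644226074)
scene rollers_rest 0.72 [303.9, 216.0, 183.0, 139.4] 11866 5/95 [396. 148.   2.] [588. 458.  15.] ((483.1355895996094, 293.64019775390625), (222.49783325195312, 353.0987243652344), 3.4565320014953613)
scene rollers_rest 0.65 [296.2, 178.5, 47.5, 45.8] 1044 5/95 [412.  -1.   4.] [487.  72.  52.] ((422.33026123046875, 14.309883117675781), (126.82162475585938, 132.34486389160156), 84.16948699951172)
scene marker_home 0.72 [295.9, 181.8, 48.3, 43.5] 1031 5/95 [411.  -1.   4.] [486.  72.  51.] ((428.97100830078125, 22.90283203125), (108.22813415527344, 120.32874298095703), 84.35676574707031)
scene tray 0.68 [175.9, 125.6, 52.6, 39.3] 167 5/95 [ 450. -418.    4.] [ 59
[... 2504 characters left out ...]
5/95 [720. 138.   6.] [776. 193.  55.] ((752.4200439453125, 170.26980590820312), (78.8709487915039, 59.827552795410156), 47.69868850708008)
side jar 0.63 [312.5, 177.6, 20.8, 28.5] 588 5/95 [ 722. -185.   12.] [ 764. -138.   91.] ((746.0855102539062, -159.30076599121094), (56.8858642578125, 54.35187530517578), 88.305908203125)
side brush 0.93 [268.8, 150.4, 42.8, 37.5] 501 5/95 [754. -74.  -1.] [795.  81.  21.] ((780.7478637695312, 8.658683776855469), (189.75868225097656, 61.71772766113281), 84.16658782958984)
side brush 0.2 [237.7, 137.7, 19.4, 26.4] 371 5/95 [720. 138.   2.] [776. 194.  55.] ((764.01806640625, 184.79562377929688), (115.8442611694336, 60.336585998535156), 50.53738784790039)
```

View pics/top_a.png

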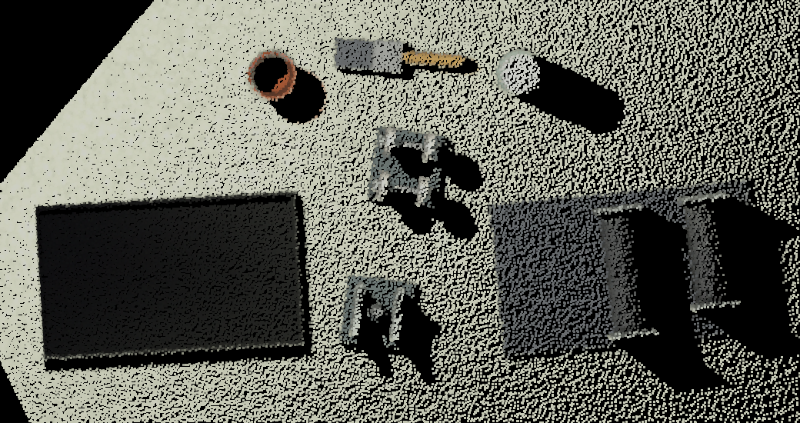

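View pics/top_b.png

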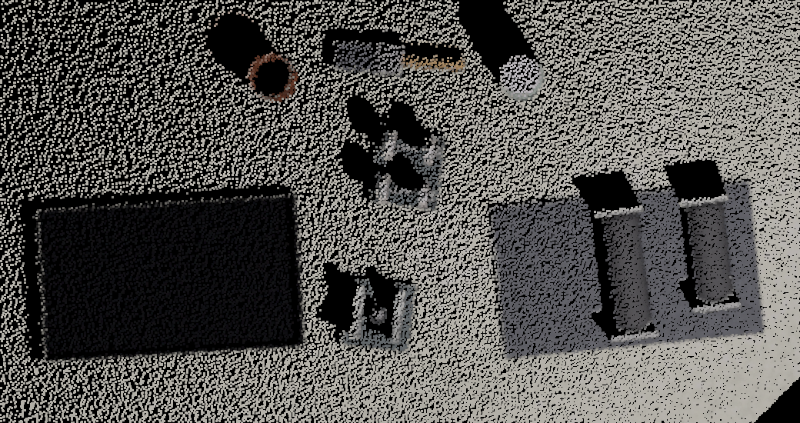

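```bash
cat > go.py <<'E'
from h import *
import sys
def rel(target,yaw_deg,s=None):
    # yaw_deg: drum axis yaw (tool y direction); returns shift m in tool axes and roll
    s=s or readout.observe();R=np.array(s['tool_rot']);d=R.T@(np.array(target)-s['position'])
    cur=np.degrees(np.arctan2(R[1,1],R[0,1]));dy=(yaw_deg-cur+90)%180-90
    print('t',round(s['clock'],2),'pos',np.round(s['position'],1),'yaw',round(cur,1),'F',np.round(s['ft_force'],1),'open',round(s['opening'],1),'q6',round(s['q'][5],2))
    print('shift m',np.round(d/1000,4),'roll',round(-np.radians(dy),3),'dist',round(np.linalg.norm(d)))
if __name__=='__main__':
    a=[float(v) for v in sys.argv[1:]];rel(a[:3],a[3])
E
python3 go.py 440 0 350 5
```

```text
t 2.85 pos [169.6 601.5 231.3] yaw -15.7 F [-0.3 -0.3  0.7] open 85.2 q6 -0.1
shift m [-0.5056  0.4235 -0.1187] roll -0.362 dist 670
```

{"op": "jog_arm", "data": {
  "increments": [-0.04,0.034,-0.01,-0.03,-1,-0.085,0.07,-0.02,-0.06,-1,-0.125,0.105,-0.03,-0.09,-1,-0.17,0.14,-0.04,-0.12,-1,-0.21,0.175,-0.05,-0.15,-1,-0.255,0.212,-0.06,-0.18,-1,-0.295,0.247,-0.07,-0.21,-1,-0.337,0.282,-0.08,-0.24,-1,-0.38,0.318,-0.09,-0.27,-1,-0.42,0.353,-0.1,-0.3,-1,-0.463,0.388,-0.11,-0.33,-1,-0.505,0.423,-0.119,-0.362,-1]
}}

```text
clock: 4.35
position: [440.1, -1.2, 350.9]
tool_rot: [[-0.088, 0.996, 0.001], [0.996, 0.088, -0.0], [-0.0, 0.001, -1.0]]
ft_force: [-0.2, 1.4, 0.1]
opening: 85.4
```

{"op": "jog_arm", "data": {
  "increments": [0,0,0,0,-1,0,0,0,0,-1]
}}

```text
clock: 4.6
position: [439.4, 0.8, 350.1]
tool_rot: [[-0.086, 0.996, -0.0], [0.996, 0.086, 0.0], [0.0, -0.0, -1.0]]
ft_force: [0.0, 0.7, -0.3]
opening: 85.3
```

```bash
cat > w.py <<'E'
from top import *
tag=sys.argv[1]
p=snapshot('wrist');save(p,f'w_{tag}.png')
import pickle;pickle.dump(p,open(f'w_{tag}.pkl','wb'))
T=np.array(p['world_from_camera']);print('cam',np.round(T[:3,3]),readout.observe()['clock'],np.round(readout.observe()['position'],1))
for t in sys.argv[2:]:
    for l in landmark_of(t,p)[:2]:
        print(t,np.round(l['point'],1),round(l['score'],2),np.round(at_z(p,l['point'],{'rollers_rest':82,'marker_home':70}.get(t,35 if 'drum' in t else 0)),1))
im,hm=heightmap([p],-10,130,300,800,-250,250)
cv2.imwrite(f'pics/wt_{tag}.png',cv2.dilate(im,np.ones((2,2))))
E
python3 w.py 1 rollers_rest marker_home mat
```

```text
cam [373.  -4. 492.] 4.65 [439.2   1.4 350.1]
rollers_rest [241.9 277.1] 0.88 [628.1  -8.8  82. ]
marker_home [281.4 156.5] 0.89 [445.4  31.9  70. ]
mat [ 74.7 164.9] 0.86 [ 499.1 -291.2    0. ]
```

View pics/w_1.png

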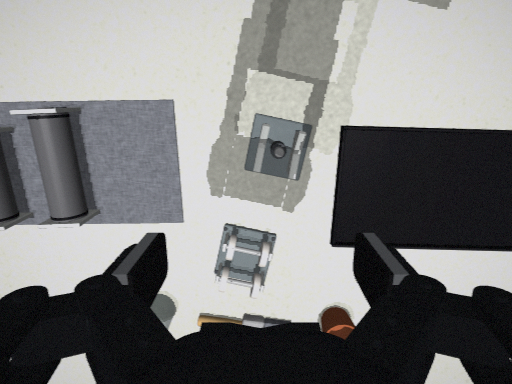

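View pics/wt_1.png

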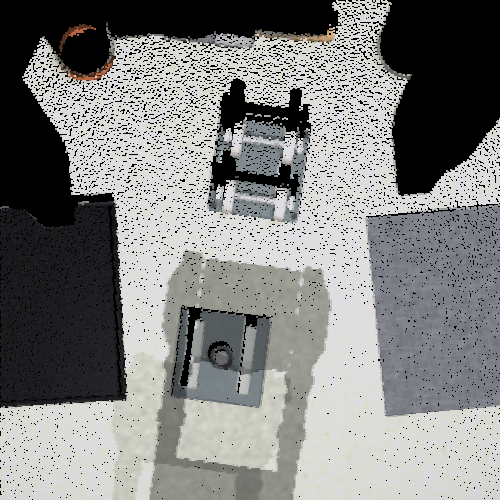

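```bash
python3 - <<'E'
from top import *
import pickle
p=pickle.load(open('w_1.pkl','rb'))
im=cv2.cvtColor(p['pixels'],cv2.COLOR_RGB2BGR)[100:310,190:340]
cv2.imwrite('pics/z1.png',cv2.resize(im,None,fx=2.85,fy=2.85,interpolation=cv2.INTER_CUBIC))
_,hm=heightmap([p],20,130,560,700,-80,80)
def show(hm,n):
    g=((hm.clip(0,80))/80*255).astype(np.uint8);cv2.imwrite(n,cv2.resize(cv2.applyColorMap(g,2),None,fx=3.5,fy=3.5,interpolation=cv2.INTER_NEAREST))
_,h1=heightmap([p],-5,130,570,700,-80,80);_,h2=heightmap([p],-5,130,380,510,-60,100)
g=np.vstack([h1,h2]);show(g,'pics/z2.png')
E
```

```text
(no output)
```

View pics/z1.png

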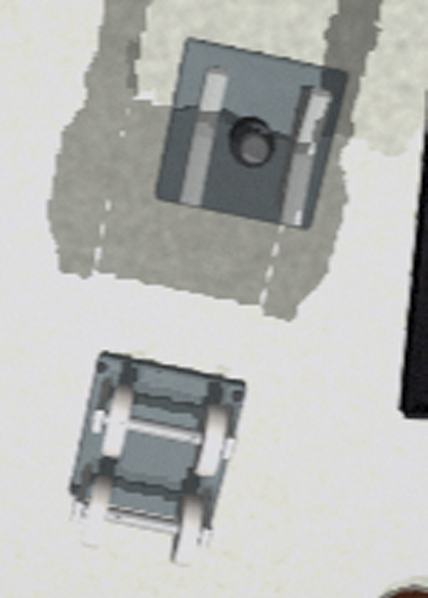

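View pics/z2.png

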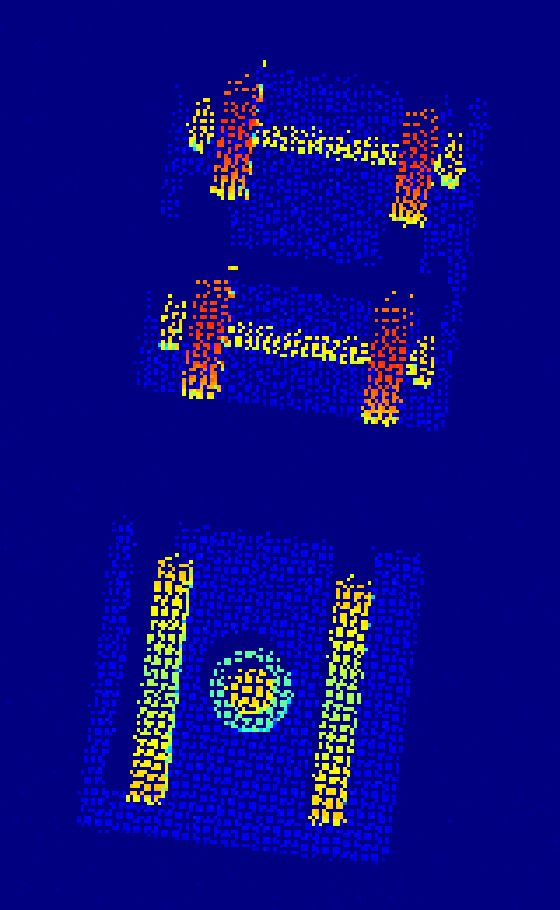

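```bash
cat > fix.py <<'E'
from top import *
import pickle
p=pickle.load(open(sys.argv[1],'rb'))
P,u,v=cloud(p)
def box(x0,x1,y0,y1,z0,z1):
    k=(P[:,0]>x0)&(P[:,0]<x1)&(P[:,1]>y0)&(P[:,1]<y1)&(P[:,2]>z0)&(P[:,2]<z1);return P[k]
def cl(Q,d=6):
    from scipy.cluster.hierarchy import fcluster,linkage
    l=fcluster(linkage(Q[:,:2],'single'),d,'distance');return [Q[l==i] for i in set(l) if (l==i).sum()>15]
def ln(Q):
    vx,vy,x,y=cv2.fitLine(Q[:,:2].astype(np.float32),cv2.DIST_HUBER,0,.01,.01).ravel();return np.degrees(np.arctan2(vy,vx)),(x,y)
print('bench',np.median(box(500,560,-100,100,-10,10)[:,2]))
print('wheels')
for Q in cl(box(560,710,-80,80,62,90)): print(len(Q),np.round(Q.mean(0),1),'z',np.round(np.percentile(Q[:,2],[50,95]),1),'angle',np.round(ln(Q)[0],1),'x rng',np.round(np.percentile(Q[:,0],[2,98]),1))
print('cheeks')
for Q in cl(box(380,510,-60,110,38,80)): print(len(Q),np.round(Q.mean(0),1),np.round(np.percentile(Q[:,2],[2,50,98]),1),np.round(ln(Q)[0],1),'mid of rect',cv2.minAreaRect(Q[:,:2].astype(np.float32)))
E
python3 fix.py w_1.pkl
```

```text
bench -0.9174142438713204
wheels
85 [654.1 -38.9  64.8] z [64.9 67.1] angle -5.4 x rng [643.5 667.4]
87 [597.5 -30.7  64.9] z [65.1 66.8] angle -10.2 x rng [587.1 608.7]
85 [661.4  12.2  64.8] z [65.  66.7] angle -9.1 x rng [651.1 674.2]
91 [604.1  20.6  64.9] z [65. 67.] angle -4.7 x rng [593.  616.1]
cheeks
383 [445.1  53.9  48.4] [40.3 48.6 55.1] -6.7 mid of rect ((446.1526184082031, 54.34886169433594), (10.507643699645996, 71.05159759521484), 83.09708404541016)
358 [438.9   2.7  48.7] [42.3 48.6 54.9] -6.7 mid of rect ((439.7027282714844, 2.665177345275879), (10.002598762512207, 71.10774993896484), 82.9685287475586)
97 [441.9  27.7  48.9] [38.1 51.2 53.8] 6.0 mid of rect ((442.068603515625, 27.127458572387695), (16.649154663085938, 20.8942928314209), 76.0858383178711)
```

```bash
python3 go.py 500 -335 330 7
```

```text
t 4.8 pos [439.3   1.6 350.3] yaw 5.1 F [0.4 0.3 0.7] open 85.4 q6 -1.79
shift m [-0.3407  0.0307  0.0202] roll -0.034 dist 343
```

{"op": "jog_arm", "data": {
  "increments": [-0.04,0.004,0.002,-0.004,-1,-0.09,0.008,0.005,-0.01,-1,-0.14,0.012,0.008,-0.014,-1,-0.19,0.017,0.012,-0.02,-1,-0.24,0.022,0.015,-0.025,-1,-0.29,0.026,0.018,-0.03,-1,-0.34,0.031,0.02,-0.034,-1,-0.34,0.031,0.02,-0.034,-1,-0.34,0.031,0.02,-0.034,-1]
}}

```text
clock: 5.92
position: [500.3, -334.3, 330.1]
tool_rot: [[-0.122, 0.993, -0.0], [0.993, 0.122, 0.001], [0.001, -0.0, -1.0]]
ft_force: [-0.2, 0.5, -0.1]
opening: 85.1
```

```bash
cat > dr.py <<'E'
from top import *
import pickle
# barrel fit: args x0 x1 y0 y1 zc_expected(lowest z) ; uses latest wrist pkl
def fit(p,x0,x1,y0,y1,zmin=40,zmax=75):
    P,u,v=cloud(p)
    k=(P[:,0]>x0)&(P[:,0]<x1)&(P[:,1]>y0)&(P[:,1]<y1)&(P[:,2]>zmin)&(P[:,2]<zmax);Q=P[k]
    r=cv2.minAreaRect(Q[:,:2].astype(np.float32));print('n',len(Q),'rect',r)
    return Q
def cyl(Q,r=25.0,z0=35,yaw0=0.1):
    from scipy.optimize import least_squares
    c0=Q.mean(0)
    def f(a):
        d=np.array([np.cos(a[2]),np.sin(a[2])]);n=np.array([-d[1],d[0]])
        s=(Q[:,:2]-c0[:2])@n-a[0];return np.hypot(s,Q[:,2]-a[1])-r
    s=least_squares(f,[0,z0,yaw0],loss='soft_l1',f_scale=1.5)
    a=s.x;d=np.array([np.cos(a[2]),np.sin(a[2])]);n=np.array([-d[1],d[0]]);
    t=(Q[:,:2]-c0[:2])@d;tm=(np.percentile(t,1)+np.percentile(t,99))/2
    c=c0[:2]+n*a[0]+d*tm;res=np.abs(f(a))
    print('axis centre',np.round(c,1),'z',round(a[1],1),'yaw',round(np.degrees(a[2]),2),'len',round(np.percentile(t,99)-np.percentile(t,1),1),'res',round(np.median(res),2))
    return c,a
E
python3 w.py 2 drum_long_c drum_mid_c drum_short_c mat
python3 - <<'E'
from dr import *
p=pickle.load(open('w_2.pkl','rb'))
for n in ['drum_long','drum_mid','drum_short']:
    try:
        for l in cut_out(n,p)[:2]:
            m=cv2.erode(l['mask'].astype(np.uint8),np.ones((3,3)))>0
            Q,u,v=cloud(p,m);print(n,round(l['score'],2),l['rect'],len(Q));cyl(Q[Q[:,2]>25])
    except Exception as e: print(n,e)
E
```

```text
cam [ 434. -342.  472.] 5.975 [ 500.3 -334.   330.3]
drum_long_c [291.8 146.4] 0.96 [ 491.8 -289.1   35. ]
drum_mid_c [286.6 147.9] 0.57 [ 494.7 -296.    35. ]
drum_long 0.72 [264.2, 81.5, 51.7, 133.7] 4451
axis centre [ 494.3 -295.3] z 34.4 yaw 7.05 len 164.5 res 0.54
drum_mid 0.69 [179.6, 103.5, 55.8, 110.5] 3787
axis centre [ 520.5 -403.9] z 34.3 yaw 6.74 len 143.1 res 0.58
```

View pics/w_2.png

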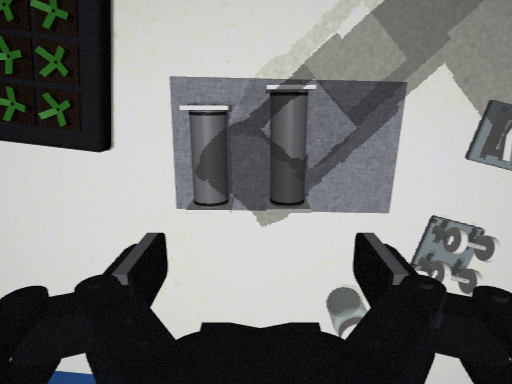

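```bash
python3 go.py 495 -295.3 13 7.05
```

```text
t 6.33 pos [ 500.2 -334.9  330.5] yaw 7.0 F [-0.3  0.4  0.3] open 85.4 q6 -2.38
shift m [ 0.04   -0.0004  0.3175] roll -0.001 dist 320
```

{"op": "jog_arm", "data": {
  "increments": [0.02,0,0.04,0,-1,0.04,0,0.09,0,-1,0.04,0,0.14,0,-1,0.04,0,0.19,0,-1,0.04,0,0.23,0,-1,0.04,0,0.26,0,-1,0.04,0,0.285,0,-1,0.04,0,0.305,0,-1,0.04,0,0.3175,0,-1,0.04,0,0.3175,0,-1]
}}

```text
clock: 7.58
position: [495.2, -295.4, 12.4]
tool_rot: [[-0.121, 0.993, -0.001], [0.993, 0.121, 0.001], [0.001, -0.001, -1.0]]
ft_force: [0.4, 0.1, 0.5]
opening: 84.9
```

{"op": "jog_arm", "data": {
  "increments": [0,0,0,0,1,0,0,0,0,1,0,0,0,0,1,0,0,0,0,1,0,0,0,0,1,0,0,0,0,1,0,0,0,0,1,0,0,0,0,1]
}}

```text
clock: 8.57
position: [495.7, -295.8, 13.8]
tool_rot: [[-0.121, 0.993, 0.001], [0.993, 0.121, -0.001], [-0.001, 0.001, -1.0]]
ft_force: [-0.8, 1.4, 9.1]
opening: 48.6
```

{"op": "jog_arm", "data": {
  "increments": [0,0,-0.01,0,1,0,0,-0.03,0,1,0,0,-0.05,0,1,0,0,-0.08,0,1,0,0,-0.11,0,1,0,0,-0.14,0,1,0,0,-0.16,0,1,0,0,-0.16,0,1]
}}

```text
clock: 9.57
position: [495.8, -295.9, 174.3]
tool_rot: [[-0.121, 0.993, 0.002], [0.993, 0.121, -0.002], [-0.002, 0.002, -1.0]]
ft_force: [0.2, 0.2, -6.4]
opening: 48.4
```

```bash
cat > held.py <<'E'
from dr import *
# where is the held drum relative to tool
s=readout.observe();p=snapshot('wrist');save(p,f'h_{sys.argv[1]}.png')
print('open',round(s['opening'],1),'F',np.round(s['ft_force'],1),'pos',np.round(s['position'],1))
P,u,v=cloud(p);R=np.array(s['tool_rot']);L=(P-s['position'])@R   # tool coords
k=(abs(L[:,0])<45)&(abs(L[:,1])<110)&(abs(L[:,2]+22)<50)&(u>150)&(u<370)
Q=L[k]
print(len(Q),np.round(np.percentile(Q,[2,50,98],axis=0),1).tolist())
b=Q[(abs(Q[:,0])<18)&(Q[:,2]<-22)]
# height (tool z of surface top) vs tool y -> tilt
top=b[abs(b[:,0])<6]
for lo in range(-100,20,15):
    t=top[(top[:,1]>lo)&(top[:,1]<lo+15)]
    if len(t)>5: print(lo,len(t),np.round(np.median(t[:,2]),1))
E
python3 held.py 1; python3 go.py 629 -9 200 -98
```

```text
open 48.4 F [ 0.2  0.2 -6.4] pos [ 495.8 -295.9  174.3]
45805 [[-29.2, -83.9, -67.4], [0.5, -41.2, -43.7], [30.2, 11.5, -25.7]]
-100 10 -50.1
-85 2505 -46.4
-70 2009 -45.0
-55 1755 -45.0
-40 1570 -45.0
-25 1391 -45.0
-10 1242 -45.0
5 647 -44.9
t 9.62 pos [ 495.3 -295.5  173.1] yaw 6.9 F [-0.4 -0.  -6.6] open 48.6 q6 -2.33
shift m [ 0.2682  0.1674 -0.027 ] roll -1.31 dist 317
```

View pics/h_1.png

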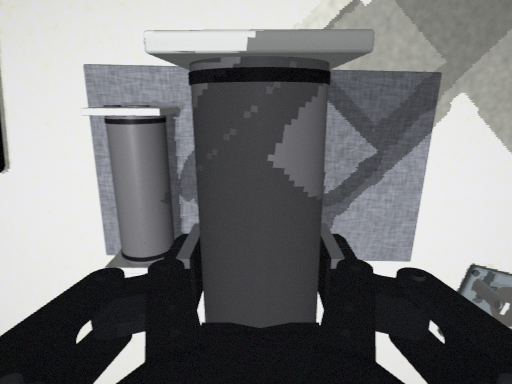

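{"op": "jog_arm", "data": {
  "increments": [0.005,0.003,-0.003,0.05,1,0.018,0.01,-0.01,0.15,1,0.04,0.025,-0.02,0.27,1,0.065,0.04,-0.025,0.4,1,0.095,0.06,-0.027,0.53,1,0.125,0.08,-0.027,0.66,1,0.155,0.097,-0.027,0.79,1,0.185,0.115,-0.027,0.92,1,0.21,0.131,-0.027,1.05,1,0.235,0.147,-0.027,1.18,1,0.254,0.158,-0.027,1.31,1,0.268,0.167,-0.027,1.44,1]
}}

```text
clock: 11.12
position: [628.1, -8.2, 198.1]
tool_rot: [[0.969, 0.246, -0.003], [0.246, -0.969, 0.0], [-0.003, -0.001, -1.0]]
ft_force: [0.1, -0.2, -5.7]
opening: 48.5
```

{"op": "jog_arm", "data": {
  "increments": [0,0,0,0.12,1,0,0,0,0.24,1,0,0,0,0.34,1,0,0,0,0.39,1,0,0,0,0.39,1]
}}

```text
clock: 11.75
position: [628.0, -9.2, 198.4]
tool_rot: [[0.991, -0.137, -0.002], [-0.137, -0.991, 0.0], [-0.002, 0.0, -1.0]]
ft_force: [0.4, -1.0, -6.0]
opening: 48.7
```

```bash
python3 go.py 629 -9 62 -98; python3 held.py 2
```

```text
t 11.75 pos [628.   -9.2 198.4] yaw -97.9 F [ 0.4 -1.  -6. ] open 48.7 q6 0.03
shift m [ 0.0013 -0.0004  0.1364] roll 0.002 dist 136
open 48.7 F [ 0.4 -1.  -6. ] pos [628.   -9.2 198.4]
45818 [[-30.3, -84.3, -67.2], [-0.7, -41.6, -43.7], [29.1, 11.2, -25.7]]
-100 56 -50.8
-85 2532 -46.1
-70 1967 -45.0
-55 1755 -45.0
-40 1552 -45.0
-25 1390 -44.9
-10 1244 -44.9
5 615 -44.9
```

{"op": "jog_arm", "data": {
  "increments": [0.001,0,0.02,0,1,0.001,0,0.05,0,1,0.001,0,0.08,0,1,0.001,0,0.105,0,1,0.001,0,0.12,0,1,0.001,0,0.13,0,1,0.001,0,0.134,0,1,0.001,0,0.134,0,1]
}}

```text
clock: 12.8
position: [630.0, -9.5, 66.1]
tool_rot: [[0.991, -0.137, 0.001], [-0.137, -0.991, -0.0], [0.001, 0.0, -1.0]]
ft_force: [-0.3, 1.1, -6.3]
opening: 48.2
```

{"op": "jog_arm", "data": {
  "increments": [0,0,0.001,0,1,0,0,0.002,0,1,0,0,0.002,0,1]
}}

```text
clock: 13.18
position: [629.8, -9.5, 63.9]
tool_rot: [[0.99, -0.138, 0.0], [-0.138, -0.99, -0.0], [0.0, -0.0, -1.0]]
ft_force: [-0.1, 0.7, -6.2]
opening: 48.2
```

{"op": "jog_arm", "data": {
  "increments": [0,0,0.001,0,1,0,0,0.002,0,1,0,0,0.002,0,1]
}}

```text
clock: 13.55
position: [630.2, -9.6, 62.0]
tool_rot: [[0.99, -0.138, 0.001], [-0.138, -0.99, -0.0], [0.001, -0.0, -1.0]]
ft_force: [2.1, 0.0, -3.8]
opening: 48.5
```

{"op": "jog_arm", "data": {
  "increments": [0.001,0,0.0,0,1,0.001,0,0.001,0,1,0.001,0,0.001,0,1]
}}

```text
clock: 13.92
position: [631.3, -9.8, 61.0]
tool_rot: [[0.99, -0.138, 0.001], [-0.138, -0.99, -0.0], [0.001, 0.0, -1.0]]
ft_force: [3.4, -0.7, -2.3]
opening: 48.6
```

{"op": "jog_arm", "data": {
  "increments": [0.001,0,0.0,0,1,0.002,0,0.0,0,1,0.002,0,0.0,0,1]
}}

```text
clock: 14.3
position: [632.0, -9.8, 60.7]
tool_rot: [[0.99, -0.138, -0.001], [-0.138, -0.99, 0.0], [-0.002, 0.0, -1.0]]
ft_force: [-3.8, 0.2, 0.9]
opening: 48.4
```

{"op": "jog_arm", "data": {
  "increments": [-0.0005,0,0,0,1,-0.0005,0,0,0,-1,-0.0005,0,0,0,-1,-0.0005,0,0,0,-1,-0.0005,0,0,0,-1,-0.0005,0,0,0,-1,-0.0005,0,0,0,-1,-0.0005,0,0,0,-1]
}}

```text
clock: 15.3
position: [632.2, -9.8, 60.8]
tool_rot: [[0.991, -0.138, 0.0], [-0.138, -0.991, -0.0], [0.0, 0.0, -1.0]]
ft_force: [-0.1, 0.0, 0.6]
opening: 85.8
```

```bash
python3 - <<'E'
from h import *
p=snapshot('side');save(p,'r1s.png');q=snapshot('scene');save(q,'r1c.png')
a=cv2.resize(cv2.imread('pics/r1s.png')[130:250,190:340],(600,480));b=cv2.resize(cv2.imread('pics/r1c.png')[130:250,190:340],(600,480))
cv2.imwrite('pics/r1.png',cv2.resize(np.hstack([a,b]),(800,320)))
E
```

```text
(no output)
```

View pics/r1.png

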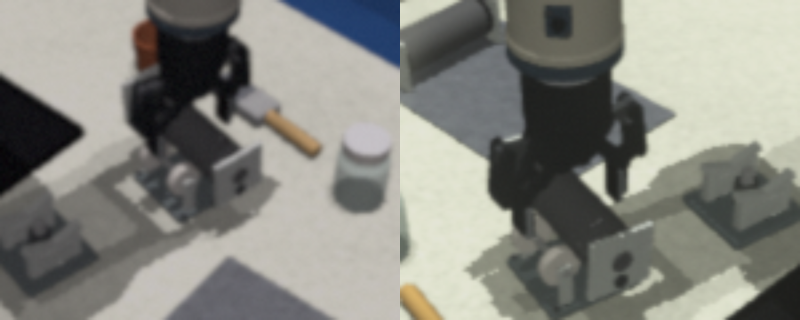

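{"op": "jog_arm", "data": {
  "increments": [0,0,0,0,-1,0,0,0,0,-1,0,0,0,0,-1,0,0,0,0,-1,0,0,0,0,-1,0,0,0,0,-1,0,0,0,0,-1,0,0,0,0,-1,0,0,0,0,-1,0,0,0,0,-1,0,0,0,0,-1,0,0,0,0,-1]
}}

```text
clock: 16.9
position: [632.2, -9.8, 60.8]
tool_rot: [[0.99, -0.138, -0.0], [-0.138, -0.99, 0.0], [-0.0, -0.0, -1.0]]
ft_force: [0.0, 0.2, 0.2]
opening: 85.5
```

{"op": "jog_arm", "data": {
  "increments": [0,0,0,0,-1,0,0,0,0,-1,0,0,0,0,-1,0,0,0,0,-1,0,0,0,0,-1,0,0,0,0,-1,0,0,0,0,-1,0,0,0,0,-1,0,0,0,0,-1,0,0,0,0,-1,0,0,0,0,-1,0,0,0,0,-1]
}}

```text
clock: 18.4
position: [632.2, -9.8, 60.8]
tool_rot: [[0.99, -0.138, -0.0], [-0.138, -0.99, -0.0], [-0.0, 0.0, -1.0]]
ft_force: [0.3, -0.0, -0.1]
opening: 85.6
```

{"op": "jog_arm", "data": {
  "increments": [0,0,0,0,-1,0,0,0,0,-1,0,0,0,0,-1,0,0,0,0,-1,0,0,0,0,-1,0,0,0,0,-1,0,0,0,0,-1,0,0,0,0,-1,0,0,0,0,-1,0,0,0,0,-1,0,0,0,0,-1,0,0,0,0,-1]
}}

```text
clock: 19.9
position: [632.2, -9.8, 60.8]
tool_rot: [[0.99, -0.138, -0.0], [-0.138, -0.99, 0.0], [-0.0, -0.0, -1.0]]
ft_force: [0.7, -0.1, 0.4]
opening: 85.4
```

```bash
cat > roll.py <<'E'
from h import *
t=sys.argv[1] if False else __import__('sys').argv[1]
x,y=[float(v) for v in __import__('sys').argv[2:4]]; hh=float(__import__('sys').argv[4])
out=[]
for c in ['side','scene']:
    p=snapshot(c);T=np.linalg.inv(np.array(p['world_from_camera']))
    w=T@np.array([x,y,hh,1]);u=p['cx']+p['fx']*w[0]/-w[2];v=p['cy']+p['fy']*w[1]/w[2]
    u=int(np.clip(u,50,460));v=int(np.clip(v,40,340))
    im=cv2.cvtColor(p['pixels'],cv2.COLOR_RGB2BGR)[v-40:v+40,u-50:u+50];out.append(cv2.resize(im,(400,320),interpolation=cv2.INTER_CUBIC))
cv2.imwrite(f'pics/{t}.png',np.hstack(out));print(readout.observe()['clock'])
E
python3 roll.py r2 629 -9 82
```

```text
20.0
```

View pics/r2.png

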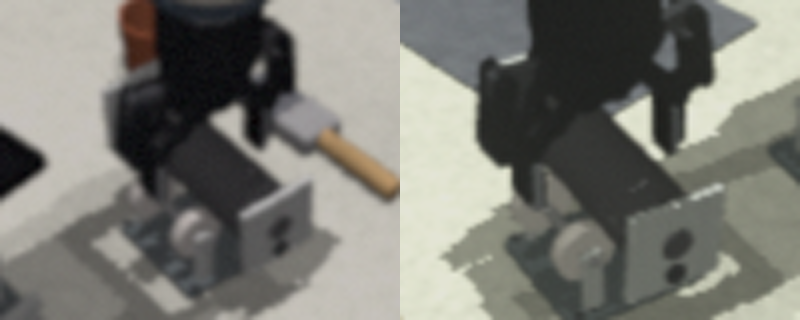

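{"op": "jog_arm", "data": {
  "increments": [0,0,0,0,1,0,0,0,0,1,0,0,0,0,1,0,0,0,0,1,0,0,0,0,1,0,0,0,0,1,0,0,0,0,1,0,0,0,0,1]
}}

```text
clock: 21.0
position: [631.9, -9.8, 61.0]
tool_rot: [[0.99, -0.138, -0.0], [-0.138, -0.99, -0.0], [-0.0, 0.0, -1.0]]
ft_force: [-3.4, -0.1, 5.6]
opening: 48.5
```

{"op": "jog_arm", "data": {
  "increments": [0,0,-0.01,0,1,0,0,-0.03,0,1,0,0,-0.06,0,1,0,0,-0.085,0,1,0,0,-0.1,0,1,0,0,-0.1,0,1]
}}

```text
clock: 21.75
position: [632.5, -9.8, 161.5]
tool_rot: [[0.99, -0.138, 0.001], [-0.138, -0.99, -0.0], [0.001, -0.0, -1.0]]
ft_force: [-1.3, -0.4, -6.7]
opening: 48.4
```

```bash
python3 held.py 3; python3 roll.py r3 629 -9 180; python3 go.py 443 28.3 160 -96.9
```

```text
open 48.4 F [-1.3 -0.4 -6.7] pos [632.5  -9.8 161.5]
45661 [[-30.4, -84.3, -67.4], [-0.4, -41.3, -43.1], [29.1, 11.6, -25.4]]
-100 61 -50.5
-85 2497 -45.6
-70 1960 -44.5
-55 1738 -44.4
-40 1535 -44.4
-25 1375 -44.4
-10 1243 -44.4
5 636 -44.4
21.9
t 21.9 pos [631.5  -9.8 159.6] yaw -97.9 F [-1.2 -0.4 -7. ] open 48.7 q6 0.03
shift m [-0.192  -0.0118 -0.    ] roll -0.018 dist 192
```

View pics/r3.png

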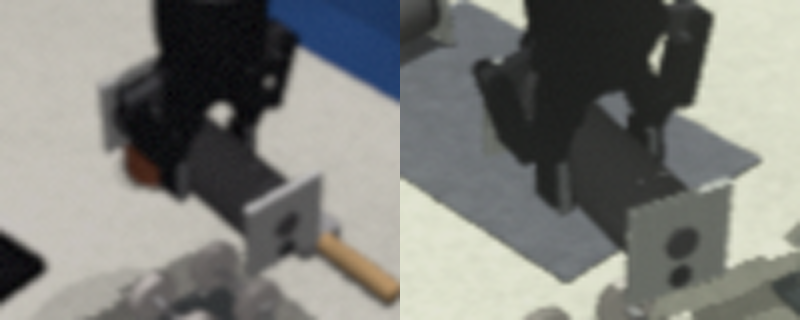

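{"op": "jog_arm", "data": {
  "increments": [-0.01,-0.001,0,0,1,-0.03,-0.002,0,0,1,-0.06,-0.004,0,-0.005,1,-0.09,-0.006,0,-0.01,1,-0.12,-0.008,0,-0.018,1,-0.15,-0.01,0,-0.018,1,-0.175,-0.0115,0,-0.018,1,-0.187,-0.0115,0,-0.018,1,-0.1905,-0.0115,0,-0.018,1,-0.1905,-0.0115,0,-0.018,1]
}}

```text
clock: 23.15
position: [445.7, 27.6, 160.8]
tool_rot: [[0.993, -0.12, 0.001], [-0.12, -0.993, -0.0], [0.001, -0.0, -1.0]]
ft_force: [1.2, 0.9, -6.6]
opening: 48.5
```

```bash
python3 held.py 4; python3 roll.py r4 443 28 160; python3 go.py 444.5 28.3 60 -96.9
```

```text
open 48.5 F [ 1.2  0.9 -6.6] pos [445.7  27.6 160.8]
45645 [[-30.4, -84.4, -67.3], [-0.4, -41.4, -43.1], [29.2, 11.5, -25.4]]
-100 74 -50.6
-85 2503 -45.6
-70 1959 -44.5
-55 1731 -44.5
-40 1547 -44.4
-25 1379 -44.4
-10 1236 -44.4
5 646 -44.3
23.3
t 23.3 pos [445.8  27.6 160.8] yaw -96.9 F [-0.6 -0.4 -5.3] open 48.5 q6 0.05
shift m [-0.0015 -0.0005  0.1008] roll 0.0 dist 101
```

View pics/r4.png

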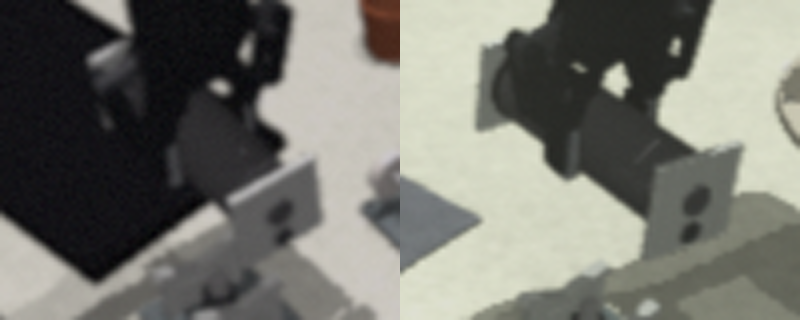

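{"op": "jog_arm", "data": {
  "increments": [-0.001,0,0.01,0,1,-0.001,0,0.035,0,1,-0.001,0,0.06,0,1,-0.001,0,0.08,0,1,-0.001,0,0.092,0,1,-0.001,0,0.099,0,1,-0.001,0,0.099,0,1]
}}

```text
clock: 24.18
position: [444.1, 27.9, 61.6]
tool_rot: [[0.993, -0.12, -0.0], [-0.12, -0.993, 0.0], [-0.0, -0.0, -1.0]]
ft_force: [-1.2, -0.4, -6.3]
opening: 48.4
```

{"op": "jog_arm", "data": {
  "increments": [0,0,0.002,0,1,0,0,0.004,0,1,0,0,0.006,0,1,0,0,0.007,0,1,0,0,0.007,0,1]
}}

```text
clock: 24.8
position: [444.3, 27.9, 54.9]
tool_rot: [[0.993, -0.12, 0.001], [-0.12, -0.993, -0.0], [0.001, -0.0, -1.0]]
ft_force: [0.7, 0.1, -0.1]
opening: 48.3
```

Pin is touched. Continue pressing slowly.

{"op": "jog_arm", "data": {
  "increments": [0,0,0.001,0,1,0,0,0.002,0,1,0,0,0.003,0,1,0,0,0.004,0,1,0,0,0.004,0,1]
}}

```text
clock: 25.42
position: [444.3, 27.9, 50.8]
tool_rot: [[0.993, -0.12, 0.0], [-0.12, -0.993, -0.0], [0.0, -0.0, -1.0]]
ft_force: [1.6, 0.4, 2.8]
opening: 48.4
```

{"op": "jog_arm", "data": {
  "increments": [0,0,0.001,0,1,0,0,0.0015,0,1,0,0,0.0015,0,1]
}}

```text
clock: 25.8
position: [444.3, 27.8, 49.6]
tool_rot: [[0.993, -0.12, 0.001], [-0.12, -0.993, -0.0], [0.001, -0.0, -1.0]]
ft_force: [0.9, 0.4, 12.0]
opening: 48.5
```

{"op": "jog_arm", "data": {
  "increments": [0,0,0.0005,0,1,0,0,0.001,0,1,0,0,0.001,0,1,0,0,0.001,0,1,0,0,0.001,0,1,0,0,0.001,0,1,0,0,0.001,0,1,0,0,0.001,0,1,0,0,0.001,0,1,0,0,0.001,0,1,0,0,0.001,0,1,0,0,0.001,0,1]
}}

```text
clock: 27.3
position: [444.3, 27.9, 49.3]
tool_rot: [[0.993, -0.12, 0.001], [-0.12, -0.993, -0.0], [0.001, -0.0, -1.0]]
ft_force: [-4.2, 1.2, 37.6]
opening: 48.6
```

{"op": "jog_arm", "data": {
  "increments": [0,0,0,0,1,0,0,0,0,1,0,0,0,0,1,0,0,0,0,1,0,0,0,0,1,0,0,0,0,1,0,0,0,0,1,0,0,0,0,1]
}}

```text
clock: 28.3
position: [444.4, 27.9, 49.3]
tool_rot: [[0.993, -0.12, 0.001], [-0.12, -0.993, -0.0], [0.001, -0.0, -1.0]]
ft_force: [-4.0, 0.2, 38.3]
opening: 48.4
```

```bash
python3 held.py 5; python3 roll.py r5 443 28 70
```

```text
open 48.4 F [-4.   0.2 38.3] pos [444.4  27.9  49.3]
46272 [[-31.4, -84.4, -67.1], [-0.5, -40.6, -43.3], [29.8, 11.4, -16.2]]
-100 80 -50.6
-85 2507 -45.8
-70 1969 -44.7
-55 1750 -44.7
-40 1535 -44.6
-25 1383 -44.7
-10 1256 -44.6
5 619 -44.6
28.45
```

View pics/r5.png

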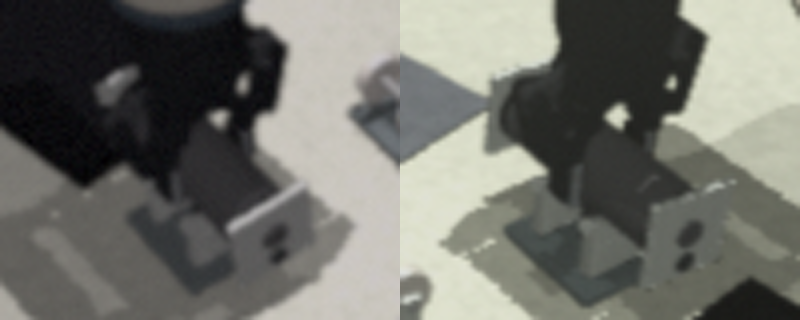

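{"op": "jog_arm", "data": {
  "increments": [0,0,-0.003,0,1,0,0,-0.015,0,1,0,0,-0.035,0,1,0,0,-0.06,0,1,0,0,-0.085,0,1,0,0,-0.1,0,1,0,0,-0.11,0,1,0,0,-0.11,0,1]
}}

```text
clock: 29.45
position: [443.9, 27.9, 158.6]
tool_rot: [[0.993, -0.12, 0.0], [-0.12, -0.993, -0.0], [0.0, 0.0, -1.0]]
ft_force: [0.7, -1.0, -7.1]
opening: 48.5
```

```bash
python3 held.py 6; python3 go.py 486.6 372 160 -176.6
```

```text
open 48.5 F [ 0.7 -1.  -7.1] pos [443.9  27.9 158.6]
45638 [[-30.4, -84.4, -67.4], [-0.4, -41.4, -43.2], [29.2, 11.5, -25.4]]
-100 71 -50.3
-85 2497 -45.6
-70 1959 -44.5
-55 1738 -44.5
-40 1533 -44.5
-25 1391 -44.4
-10 1239 -44.4
5 638 -44.4
t 29.5 pos [443.7  27.9 158.1] yaw -96.9 F [-0.3  0.3 -7.1] open 48.3 q6 0.05
shift m [ 0.0014 -0.3468 -0.0019] roll 1.391 dist 347
```

{"op": "jog_arm", "data": {
  "increments": [0,-0.01,-0.002,0.05,1,0,-0.03,-0.002,0.15,1,0,-0.06,-0.002,0.27,1,0,-0.095,-0.002,0.4,1,0,-0.13,-0.002,0.53,1,0,-0.165,-0.002,0.66,1,0,-0.2,-0.002,0.79,1,0,-0.235,-0.002,0.92,1,0,-0.27,-0.002,1.05,1,0,-0.305,-0.002,1.18,1,0.001,-0.335,-0.002,1.29,1,0.001,-0.346,-0.002,1.36,1]
}}

```text
clock: 31.0
position: [486.0, 372.6, 158.8]
tool_rot: [[0.089, -0.996, -0.002], [-0.996, -0.089, -0.001], [0.001, 0.002, -1.0]]
ft_force: [0.0, -0.3, -6.2]
opening: 48.6
```

{"op": "jog_arm", "data": {
  "increments": [0,-0.001,0,0.03,1,0,-0.001,0,0.03,1]
}}

```text
clock: 31.25
position: [487.1, 370.6, 159.6]
tool_rot: [[0.061, -0.998, -0.001], [-0.998, -0.061, -0.001], [0.001, 0.001, -1.0]]
ft_force: [0.0, -0.2, -5.9]
opening: 48.2
```

```bash
python3 held.py 7; python3 roll.py r7 486 372 160; python3 go.py 486.6 372 16 -176.6
```

```text
open 48.2 F [ 0.  -0.2 -5.9] pos [487.1 370.6 159.6]
45561 [[-30.8, -83.5, -67.0], [-0.7, -40.4, -43.2], [28.9, 12.4, -25.6]]
-85 2429 -45.8
-70 1963 -44.4
-55 1758 -44.4
-40 1550 -44.5
-25 1383 -44.5
-10 1240 -44.5
5 709 -44.5
31.4
t 31.4 pos [487.4 370.7 160.1] yaw -176.5 F [ 0.1  0.1 -5.6] open 48.4 q6 2.06
shift m [-0.0014  0.0007  0.1441] roll 0.002 dist 144
```

View pics/h_7.png

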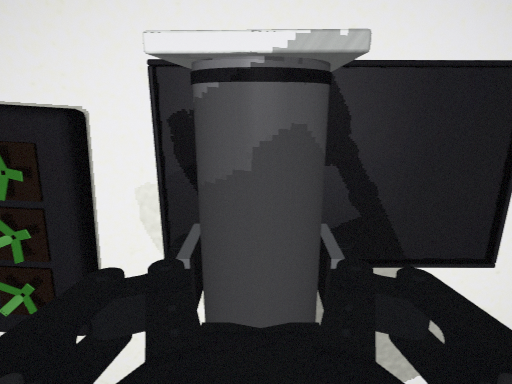

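View pics/r7.png

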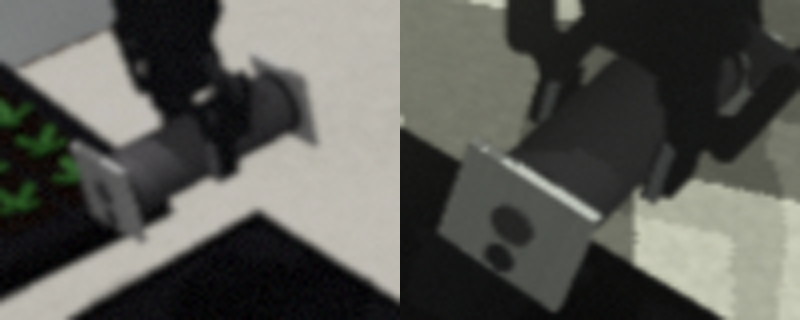

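```bash
python3 - <<'E'
from h import *
p=snapshot('wrist')
for uv in [(150,62),(165,266),(495,266),(520,62)]: print(np.round(at_z(p,uv,16)))
E
```

```text
[578. 472.  16.]
[383. 463.  16.]
[403. 126.  16.]
[597. 155.  16.]
```

{"op": "jog_arm", "data": {
  "increments": [-0.001,0,0.02,0,1,-0.001,0,0.05,0,1,-0.001,0,0.08,0,1,-0.001,0,0.105,0,1,-0.001,0,0.125,0,1,-0.001,0,0.136,0,1,-0.001,0,0.141,0,1,-0.001,0,0.141,0,1]
}}

```text
clock: 32.45
position: [487.6, 372.4, 19.6]
tool_rot: [[0.061, -0.998, 0.0], [-0.998, -0.061, 0.0], [-0.0, -0.0, -1.0]]
ft_force: [-0.7, -0.0, -7.1]
opening: 48.4
```

{"op": "jog_arm", "data": {
  "increments": [0,0,0.001,0,1,0,0,0.002,0,1,0,0,0.002,0,1]
}}

```text
clock: 32.83
position: [487.5, 372.4, 17.5]
tool_rot: [[0.061, -0.998, 0.0], [-0.998, -0.061, 0.0], [-0.0, -0.0, -1.0]]
ft_force: [-0.1, 0.3, -6.5]
opening: 48.4
```

{"op": "jog_arm", "data": {
  "increments": [0,0,0.001,0,1,0,0,0.002,0,1,0,0,0.0025,0,1,0,0,0.0025,0,1]
}}

```text
clock: 33.33
position: [487.6, 372.4, 16.5]
tool_rot: [[0.061, -0.998, 0.001], [-0.998, -0.061, 0.001], [-0.001, -0.001, -1.0]]
ft_force: [-6.7, -6.2, 25.5]
opening: 48.9
```

{"op": "jog_arm", "data": {
  "increments": [0,0,-0.0015,0,1,0,0,-0.0015,0,-1,0,0,-0.0015,0,-1,0,0,-0.0015,0,-1,0,0,-0.0015,0,-1,0,0,-0.0015,0,-1,0,0,-0.0015,0,-1]
}}

```text
clock: 34.2
position: [487.4, 372.4, 16.3]
tool_rot: [[0.061, -0.998, 0.0], [-0.998, -0.061, 0.0], [-0.0, -0.0, -1.0]]
ft_force: [0.7, -0.7, 0.3]
opening: 85.4
```

{"op": "jog_arm", "data": {
  "increments": [0,0,-0.02,0,-1,0,0,-0.05,0,-1,0,0,-0.09,0,-1,0,0,-0.13,0,-1,0,0,-0.17,0,-1,0,0,-0.21,0,-1,0,0,-0.25,0,-1,0,0,-0.29,0,-1,0,0,-0.29,0,-1]
}}

```text
clock: 35.33
position: [488.5, 373.1, 309.5]
tool_rot: [[0.061, -0.998, 0.005], [-0.998, -0.061, 0.003], [-0.003, -0.005, -1.0]]
ft_force: [0.3, 0.2, -0.2]
opening: 85.4
```

```bash
python3 roll.py r8 486 372 36; python3 - <<'E'
from dr import *
p=snapshot('scene');save(p,'sc8.png');q=snapshot('side')
for P in (p,q):
  for n in ('drum_mid','drum_long'):
    for l in cut_out(n,P)[:2]:
        Q,u,v=cloud(P,cv2.erode(l['mask'].astype(np.uint8),np.ones((3,3)))>0);print(n,round(l['score'],2),len(Q))
        if len(Q)>50: cyl(Q[Q[:,2]>20])
E
python3 go.py 515 -404 330 -173
```

```text
35.425
drum_mid 0.65 769
axis centre [ 546.8 -439.2] z 35.0 yaw 6.59 len 143.7 res 1.69
drum_long 0.61 2053
axis centre [491.  372.5] z 35.8 yaw 3.28 len 167.5 res 1.21
drum_long 0.38 9028
t 35.62 pos [487.1 372.1 305.2] yaw -176.5 F [-1.   0.3  0.4] open 85.2 q6 2.07
shift m [ 0.7764  0.0193 -0.0241] roll -0.061 dist 777dr.py:11: RuntimeWarning: Mean of empty slice.
  c0=Q.mean(0)
  ret = um.true_divide(
Traceback (most recent call last):
  File "dr.py", line 17, in cyl
    t=(Q[:,:2]-c0[:2])@d;tm=(np.percentile(t,1)+np.percentile(t,99))/2
                             ~~~~~~~~~~~~~^^^^^
IndexError: index -1 is out of bounds for axis 0 with size 0
```

View pics/r8.png

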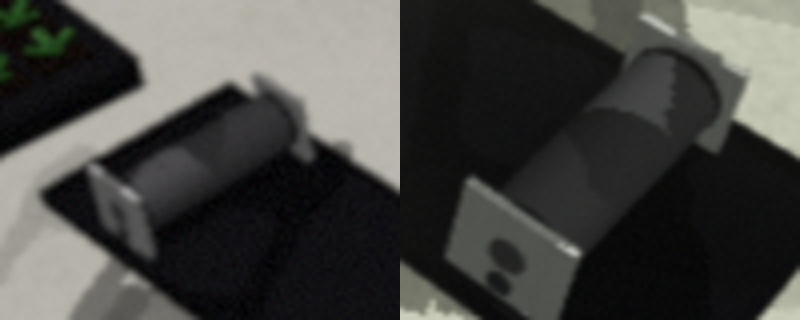

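View pics/sc8.png

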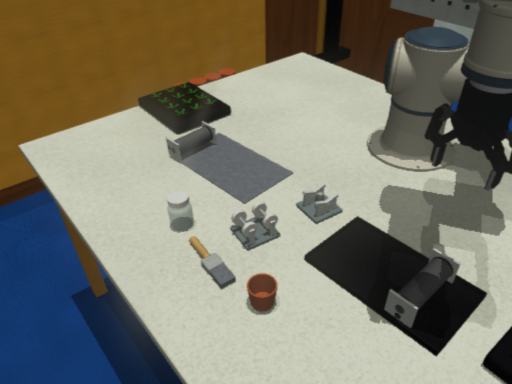

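```bash
python3 go.py 535 -410 310 -173.3
```

```text
t 35.62 pos [487.1 372.1 305.2] yaw -176.5 F [-1.   0.3  0.4] open 85.2 q6 2.07
shift m [ 7.836e-01 -3.000e-04 -4.100e-03] roll -0.056 dist 784
```

{"op": "jog_arm", "data": {
  "increments": [0.03,0,0,0,-1,0.08,0,0,0,-1,0.13,0,0,0,-1,0.18,0,0,0,-1,0.23,0,0,0,-1,0.28,0,0,0,-1,0.33,0,0,0,-1,0.38,0,0,0,-1,0.43,0,0,0,-1,0.48,0,0,0,-1,0.53,0,0,0,-1,0.58,0,0,0,-1]
}}

```text
clock: 37.12
position: [522.4, -208.2, 305.7]
tool_rot: [[0.061, -0.998, -0.001], [-0.998, -0.061, 0.001], [-0.001, 0.001, -1.0]]
ft_force: [-0.0, 1.0, 0.5]
opening: 85.0
```

{"op": "jog_arm", "data": {
  "increments": [0.05,0,-0.004,-0.02,-1,0.1,0,-0.004,-0.03,-1,0.15,0,-0.004,-0.056,-1,0.19,0,-0.004,-0.056,-1,0.204,0,-0.004,-0.056,-1,0.204,0,-0.004,-0.056,-1,0.204,0,-0.004,-0.056,-1]
}}

```text
clock: 38.0
position: [535.2, -408.9, 310.2]
tool_rot: [[0.117, -0.993, -0.0], [-0.993, -0.117, 0.001], [-0.001, 0.0, -1.0]]
ft_force: [0.0, -0.9, -0.2]
opening: 85.4
```

```bash
python3 w.py 9 drum_mid_c
python3 - <<'E'
from dr import *
p=pickle.load(open('w_9.pkl','rb'))
for l in cut_out('drum_mid',p)[:1]:
    m=cv2.erode(l['mask'].astype(np.uint8),np.ones((3,3)))>0
    Q,u,v=cloud(p,m);print(round(l['score'],2),l['rect'],len(Q));c,a=cyl(Q[Q[:,2]>25])
E
```

```text
cam [ 601. -401.  452.] 38.05 [ 535.2 -408.8  310.4]
drum_mid_c [286.  148.1] 0.9 [ 541.6 -441.9   35. ]
0.71 [261.7, 89.2, 53.3, 117.0] 4095
axis centre [ 544.1 -439.2] z 34.5 yaw 5.95 len 140.6 res 0.55
```

View pics/w_9.png

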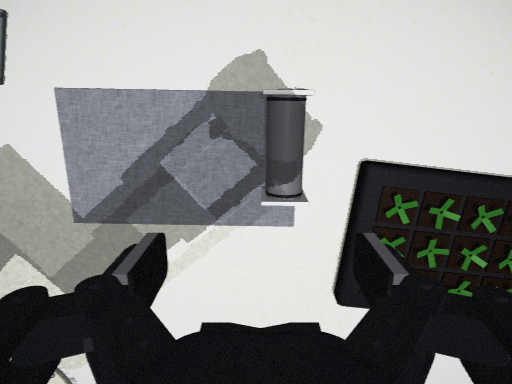

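```bash
python3 go.py 543.5 -439.2 13.5 -174
```

```text
t 38.15 pos [ 535.3 -409.1  310.6] yaw -173.2 F [0.1 0.3 0.1] open 85.2 q6 0.71
shift m [ 0.0308 -0.0046  0.2971] roll 0.013 dist 299
```

{"op": "jog_arm", "data": {
  "increments": [0.02,-0.004,0.04,0.013,-1,0.031,-0.0046,0.09,0.013,-1,0.031,-0.0046,0.14,0.013,-1,0.031,-0.0046,0.185,0.013,-1,0.031,-0.0046,0.22,0.013,-1,0.031,-0.0046,0.25,0.013,-1,0.031,-0.0046,0.275,0.013,-1,0.031,-0.0046,0.29,0.013,-1,0.031,-0.0046,0.297,0.013,-1,0.031,-0.0046,0.297,0.013,-1]
}}

```text
clock: 39.4
position: [543.4, -440.5, 13.6]
tool_rot: [[0.104, -0.995, 0.0], [-0.995, -0.104, -0.0], [0.0, -0.0, -1.0]]
ft_force: [-0.2, -0.4, 0.5]
opening: 85.5
```

{"op": "jog_arm", "data": {
  "increments": [0,0,0,0,1,0,0,0,0,1,0,0,0,0,1,0,0,0,0,1,0,0,0,0,1,0,0,0,0,1,0,0,0,0,1,0,0,0,0,1]
}}

```text
clock: 40.4
position: [543.6, -440.8, 14.4]
tool_rot: [[0.104, -0.995, 0.001], [-0.995, -0.104, -0.001], [0.001, -0.001, -1.0]]
ft_force: [-2.0, 1.2, 7.7]
opening: 48.9
```

{"op": "jog_arm", "data": {
  "increments": [0,0,-0.01,0,1,0,0,-0.03,0,1,0,0,-0.05,0,1,0,0,-0.08,0,1,0,0,-0.11,0,1,0,0,-0.145,0,1,0,0,-0.17,0,1,0,0,-0.185,0,1,0,0,-0.185,0,1]
}}

```text
clock: 41.52
position: [543.5, -440.7, 199.7]
tool_rot: [[0.104, -0.995, 0.001], [-0.995, -0.104, -0.001], [0.002, -0.001, -1.0]]
ft_force: [0.9, 0.3, -7.0]
opening: 48.7
```

```bash
python3 held.py 10; python3 go.py 631.5 -9.5 200 -98
```

```text
open 48.7 F [ 0.9  0.3 -7. ] pos [ 543.5 -440.7  199.7]
38610 [[-31.3, -72.2, -68.2], [-1.0, -30.5, -43.2], [29.5, 13.1, -25.2]]
-85 517 -50.7
-70 2037 -44.8
-55 1745 -44.4
-40 1560 -44.4
-25 1384 -44.4
-10 1239 -44.5
5 709 -44.5
t 41.58 pos [ 543.1 -440.3  198.3] yaw -174.1 F [-0.   0.6 -5.7] open 48.5 q6 0.7
shift m [-0.4194 -0.1325 -0.0017] roll -1.327 dist 440
```

View pics/h_10.png

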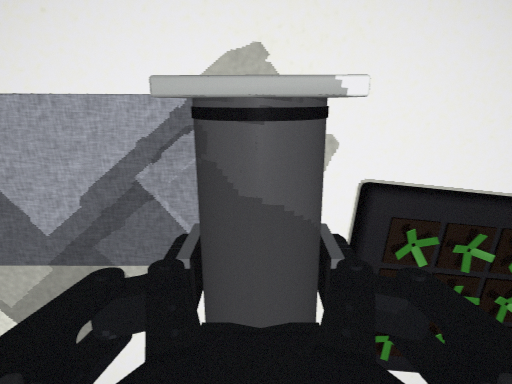

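{"op": "jog_arm", "data": {
  "increments": [-0.01,-0.003,-0.002,-0.04,1,-0.03,-0.01,-0.002,-0.12,1,-0.065,-0.02,-0.002,-0.22,1,-0.105,-0.033,-0.002,-0.34,1,-0.15,-0.047,-0.002,-0.46,1,-0.195,-0.061,-0.002,-0.58,1,-0.24,-0.075,-0.002,-0.7,1,-0.285,-0.09,-0.002,-0.82,1,-0.325,-0.103,-0.002,-0.94,1,-0.365,-0.115,-0.002,-1.06,1,-0.395,-0.125,-0.002,-1.18,1,-0.415,-0.131,-0.002,-1.27,1]
}}

```text
clock: 43.08
position: [630.0, -11.8, 199.4]
tool_rot: [[0.982, -0.189, -0.002], [-0.189, -0.982, 0.0], [-0.002, -0.0, -1.0]]
ft_force: [-0.8, 0.1, -5.1]
opening: 48.6
```

{"op": "jog_arm", "data": {
  "increments": [0,0,0,-0.05,1,0,0,0,-0.055,1,0,0,0,-0.055,1]
}}

```text
clock: 43.45
position: [630.2, -14.1, 199.9]
tool_rot: [[0.99, -0.142, -0.001], [-0.142, -0.99, 0.0], [-0.001, -0.0, -1.0]]
ft_force: [-0.1, -0.6, -6.0]
opening: 48.0
```

```bash
python3 held.py 11; python3 go.py 631.5 -9.5 62 -98
```

```text
open 48.0 F [-0.1 -0.6 -6. ] pos [630.2 -14.1 199.9]
38637 [[-31.0, -73.1, -68.2], [-0.7, -31.4, -43.2], [29.9, 12.1, -25.2]]
-85 643 -50.6
-70 2018 -44.8
-55 1735 -44.4
-40 1542 -44.4
-25 1375 -44.5
-10 1242 -44.4
5 639 -44.4
t 43.5 pos [630.3 -14.2 200. ] yaw -98.2 F [-0.  -0.6 -6.2] open 48.7 q6 0.03
shift m [ 0.0006 -0.0048  0.138 ] roll -0.003 dist 138
```

{"op": "jog_arm", "data": {
  "increments": [0.0005,-0.003,0.02,0,1,0.0005,-0.0048,0.05,0,1,0.0005,-0.0048,0.08,0,1,0.0005,-0.0048,0.105,0,1,0.0005,-0.0048,0.122,0,1,0.0005,-0.0048,0.133,0,1,0.0005,-0.0048,0.136,0,1,0.0005,-0.0048,0.136,0,1]
}}

```text
clock: 44.5
position: [632.1, -9.5, 64.7]
tool_rot: [[0.99, -0.142, 0.001], [-0.142, -0.99, -0.0], [0.001, -0.0, -1.0]]
ft_force: [-0.3, -0.8, -6.0]
opening: 48.6
```

{"op": "jog_arm", "data": {
  "increments": [0,0,0.001,0,1,0,0,0.002,0,1,0,0,0.002,0,1]
}}

```text
clock: 44.88
position: [631.7, -9.4, 62.4]
tool_rot: [[0.99, -0.142, 0.0], [-0.142, -0.99, -0.0], [0.0, -0.0, -1.0]]
ft_force: [0.2, -0.2, -5.6]
opening: 48.1
```

{"op": "jog_arm", "data": {
  "increments": [0,0,0.001,0,1,0,0,0.001,0,1]
}}

```text
clock: 45.12
position: [631.8, -9.4, 61.3]
tool_rot: [[0.99, -0.142, 0.0], [-0.142, -0.99, -0.0], [0.0, -0.0, -1.0]]
ft_force: [0.7, -0.3, -5.4]
opening: 48.1
```

{"op": "jog_arm", "data": {
  "increments": [0,0,0.0005,0,1,0,0,0.001,0,1,0,0,0.001,0,1]
}}

```text
clock: 45.5
position: [632.0, -9.4, 61.0]
tool_rot: [[0.99, -0.142, 0.001], [-0.142, -0.99, -0.0], [0.001, -0.0, -1.0]]
ft_force: [-2.9, 0.3, 6.5]
opening: 48.5
```

Seated on both wheel pairs. Release, then wait.

{"op": "jog_arm", "data": {
  "increments": [0,0,-0.0005,0,1,0,0,-0.0005,0,-1,0,0,-0.0005,0,-1,0,0,-0.0005,0,-1,0,0,-0.0005,0,-1,0,0,-0.0005,0,-1,0,0,-0.0005,0,-1,0,0,-0.0005,0,-1,0,0,-0.0005,0,-1,0,0,-0.0005,0,-1,0,0,-0.0005,0,-1,0,0,-0.0005,0,-1]
}}

```text
clock: 47.0
position: [631.7, -9.4, 60.8]
tool_rot: [[0.99, -0.142, -0.0], [-0.142, -0.99, 0.0], [-0.0, -0.0, -1.0]]
ft_force: [-0.0, 0.0, 0.8]
opening: 85.2
```

{"op": "jog_arm", "data": {
  "increments": [0,0,0,0,-1,0,0,0,0,-1,0,0,0,0,-1,0,0,0,0,-1,0,0,0,0,-1,0,0,0,0,-1,0,0,0,0,-1,0,0,0,0,-1,0,0,0,0,-1,0,0,0,0,-1,0,0,0,0,-1,0,0,0,0,-1]
}}

```text
clock: 48.5
position: [631.7, -9.4, 60.8]
tool_rot: [[0.99, -0.141, 0.0], [-0.141, -0.99, -0.0], [0.0, 0.0, -1.0]]
ft_force: [-0.1, -0.3, -0.1]
opening: 85.7
```

{"op": "jog_arm", "data": {
  "increments": [0,0,0,0,-1,0,0,0,0,-1,0,0,0,0,-1,0,0,0,0,-1,0,0,0,0,-1,0,0,0,0,-1,0,0,0,0,-1,0,0,0,0,-1,0,0,0,0,-1,0,0,0,0,-1,0,0,0,0,-1,0,0,0,0,-1]
}}

```text
clock: 50.0
position: [631.7, -9.4, 60.8]
tool_rot: [[0.99, -0.142, -0.0], [-0.142, -0.99, 0.0], [-0.0, 0.0, -1.0]]
ft_force: [-0.4, -0.6, 0.6]
opening: 85.6
```

{"op": "jog_arm", "data": {
  "increments": [0,0,0,0,-1,0,0,0,0,-1,0,0,0,0,-1,0,0,0,0,-1,0,0,0,0,-1,0,0,0,0,-1,0,0,0,0,-1,0,0,0,0,-1,0,0,0,0,-1,0,0,0,0,-1,0,0,0,0,-1,0,0,0,0,-1]
}}

```text
clock: 51.5
position: [631.7, -9.4, 60.8]
tool_rot: [[0.99, -0.142, 0.0], [-0.142, -0.99, -0.0], [0.0, 0.0, -1.0]]
ft_force: [-0.8, -0.8, -0.1]
opening: 85.1
```

```bash
python3 roll.py r12 629 -9 82
```

```text
51.6
```

View pics/r12.png

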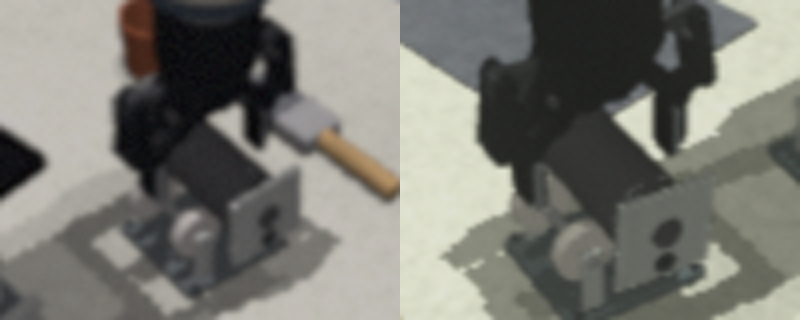

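Heavy disc (small lower dot) is plumb below the centre. Regrip and lift.

{"op": "jog_arm", "data": {
  "increments": [0,0,0,0,1,0,0,0,0,1,0,0,0,0,1,0,0,0,0,1,0,0,0,0,1,0,0,0,0,1,0,0,0,0,1,0,0,0,0,1]
}}

```text
clock: 52.6
position: [631.9, -9.5, 61.1]
tool_rot: [[0.99, -0.142, 0.001], [-0.142, -0.99, -0.0], [0.001, 0.0, -1.0]]
ft_force: [-0.2, -0.3, 5.8]
opening: 48.6
```

{"op": "jog_arm", "data": {
  "increments": [0,0,-0.01,0,1,0,0,-0.03,0,1,0,0,-0.06,0,1,0,0,-0.085,0,1,0,0,-0.1,0,1,0,0,-0.1,0,1]
}}

```text
clock: 53.35
position: [632.0, -9.5, 161.5]
tool_rot: [[0.99, -0.142, 0.001], [-0.142, -0.99, -0.0], [0.001, -0.0, -1.0]]
ft_force: [-0.6, -0.4, -6.7]
opening: 48.5
```

```bash
python3 held.py 13; python3 roll.py r13 629 -9 180; python3 go.py 444.3 28.0 160 -96.9
```

```text
open 48.5 F [-0.6 -0.4 -6.7] pos [632.   -9.5 161.5]
38551 [[-31.1, -73.2, -68.2], [-0.7, -31.3, -43.1], [29.7, 12.1, -25.4]]
-85 682 -50.7
-70 2028 -44.7
-55 1740 -44.4
-40 1537 -44.4
-25 1373 -44.4
-10 1239 -44.4
5 632 -44.3
53.5
t 53.5 pos [631.   -9.4 159.7] yaw -98.1 F [ 0.5  0.4 -5.4] open 48.0 q6 0.03
shift m [-0.1902 -0.0106  0.    ] roll -0.022 dist 190
```

View pics/r13.png

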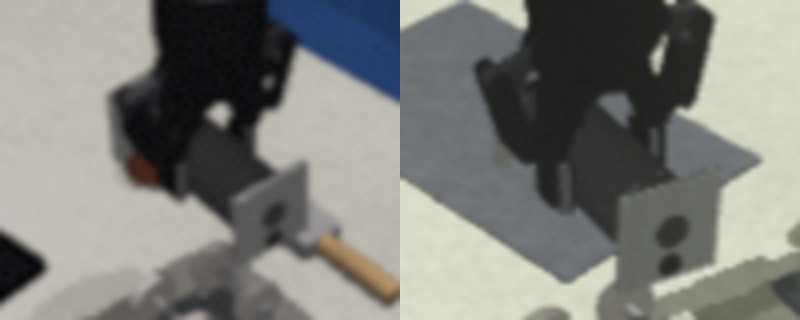

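{"op": "jog_arm", "data": {
  "increments": [-0.01,-0.001,0,0,1,-0.03,-0.002,0,0,1,-0.06,-0.004,0,-0.005,1,-0.09,-0.006,0,-0.01,1,-0.12,-0.008,0,-0.02,1,-0.15,-0.01,0,-0.022,1,-0.175,-0.0105,0,-0.022,1,-0.187,-0.0105,0,-0.022,1,-0.19,-0.0105,0,-0.022,1,-0.19,-0.0105,0,-0.022,1]
}}

```text
clock: 54.75
position: [445.8, 27.7, 160.8]
tool_rot: [[0.993, -0.12, 0.001], [-0.12, -0.993, -0.0], [0.001, -0.0, -1.0]]
ft_force: [0.3, -0.1, -6.3]
opening: 48.5
```

```bash
python3 held.py 14; python3 roll.py r14 443 28 160; python3 go.py 444.3 28.0 60 -96.9
```

```text
open 48.5 F [ 0.3 -0.1 -6.3] pos [445.8  27.7 160.8]
38558 [[-31.1, -73.2, -68.2], [-0.7, -31.3, -43.1], [29.8, 12.1, -25.3]]
-85 680 -50.8
-70 2016 -44.8
-55 1743 -44.4
-40 1538 -44.4
-25 1377 -44.4
-10 1233 -44.4
5 642 -44.3
54.9
t 54.9 pos [445.9  27.7 160.7] yaw -96.9 F [-0.1  0.3 -5.1] open 48.4 q6 0.05
shift m [-1.600e-03 -1.000e-04  1.007e-01] roll 0.0 dist 101
```

View pics/r14.png

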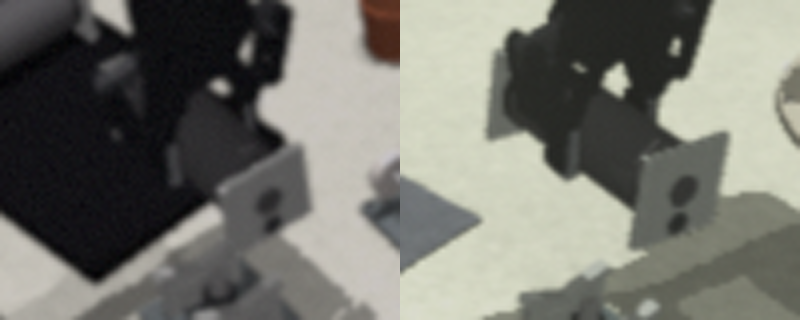

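Still heavy side down, no slip. Lowering exactly as before.

{"op": "jog_arm", "data": {
  "increments": [-0.001,0,0.01,0,1,-0.001,0,0.035,0,1,-0.001,0,0.06,0,1,-0.001,0,0.08,0,1,-0.001,0,0.092,0,1,-0.001,0,0.099,0,1,-0.001,0,0.102,0,1,-0.001,0,0.104,0,1,-0.001,0,0.106,0,1,-0.001,0,0.106,0,1]
}}

```text
clock: 56.15
position: [444.4, 28.0, 55.0]
tool_rot: [[0.993, -0.12, 0.001], [-0.12, -0.993, -0.0], [0.001, -0.0, -1.0]]
ft_force: [0.3, -0.1, -0.6]
opening: 48.2
```

{"op": "jog_arm", "data": {
  "increments": [0,0,0.001,0,1,0,0,0.002,0,1,0,0,0.003,0,1,0,0,0.004,0,1,0,0,0.005,0,1,0,0,0.005,0,1]
}}

```text
clock: 56.9
position: [444.3, 27.9, 49.8]
tool_rot: [[0.993, -0.12, 0.0], [-0.12, -0.993, -0.0], [0.0, 0.0, -1.0]]
ft_force: [1.3, 0.4, 3.9]
opening: 48.1
```

{"op": "jog_arm", "data": {
  "increments": [0,0,0.0005,0,1,0,0,0.001,0,1,0,0,0.0013,0,1,0,0,0.0013,0,1,0,0,0.0013,0,1,0,0,0.0013,0,1,0,0,0.0013,0,1,0,0,0.0013,0,1,0,0,0.0013,0,1,0,0,0.0013,0,1,0,0,0.0013,0,1,0,0,0.0013,0,1]
}}

```text
clock: 58.4
position: [444.4, 28.0, 49.4]
tool_rot: [[0.993, -0.12, 0.001], [-0.12, -0.993, -0.0], [0.001, -0.0, -1.0]]
ft_force: [-3.8, 0.8, 32.5]
opening: 48.6
```

{"op": "jog_arm", "data": {
  "increments": [0,0,0,0,1,0,0,0,0,1,0,0,0,0,1,0,0,0,0,1,0,0,0,0,1,0,0,0,0,1,0,0,0,0,1,0,0,0,0,1]
}}

```text
clock: 59.4
position: [444.4, 28.0, 49.4]
tool_rot: [[0.993, -0.12, 0.001], [-0.12, -0.993, -0.0], [0.001, -0.0, -1.0]]
ft_force: [-5.1, 0.4, 33.3]
opening: 48.2
```

```bash
python3 held.py 15; python3 roll.py r15 443 28 70
```

```text
open 48.2 F [-5.1  0.4 33.3] pos [444.4  28.   49.4]
39216 [[-32.2, -73.2, -68.3], [-0.7, -30.9, -43.2], [30.4, 12.0, -13.9]]
-85 687 -50.9
-70 2020 -44.9
-55 1738 -44.6
-40 1564 -44.6
-25 1371 -44.6
-10 1240 -44.6
5 626 -44.6
59.55
```

View pics/r15.png

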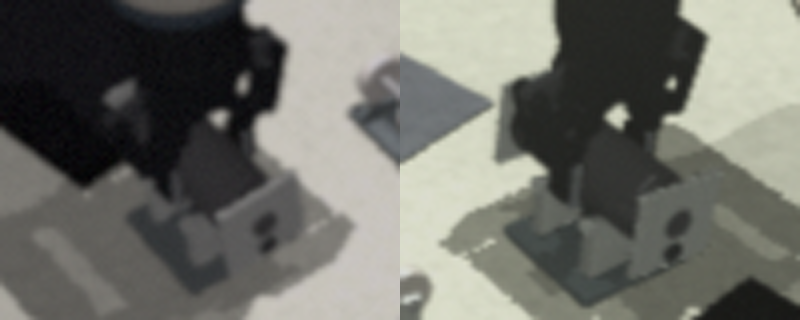

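{"op": "jog_arm", "data": {
  "increments": [0,0,-0.003,0,1,0,0,-0.015,0,1,0,0,-0.035,0,1,0,0,-0.06,0,1,0,0,-0.085,0,1,0,0,-0.1,0,1,0,0,-0.11,0,1,0,0,-0.11,0,1]
}}

```text
clock: 60.55
position: [444.0, 28.0, 158.8]
tool_rot: [[0.993, -0.12, 0.0], [-0.12, -0.993, -0.0], [0.0, -0.0, -1.0]]
ft_force: [-0.6, -0.1, -6.0]
opening: 48.5
```

```bash
python3 held.py 16; python3 go.py 495.5 225 160 -176.6
```

```text
open 48.5 F [-0.6 -0.1 -6. ] pos [444.   28.  158.8]
38539 [[-31.1, -73.2, -68.1], [-0.7, -31.4, -43.1], [29.8, 12.1, -25.2]]
-85 679 -50.8
-70 2019 -44.8
-55 1747 -44.4
-40 1542 -44.4
-25 1381 -44.4
-10 1240 -44.4
5 632 -44.4
t 60.6 pos [443.8  28.  158.3] yaw -96.9 F [-1.  -0.4 -6.1] open 48.6 q6 0.05
shift m [ 0.0278 -0.2018 -0.0017] roll 1.391 dist 204
```

{"op": "jog_arm", "data": {
  "increments": [0.001,-0.005,-0.002,0.04,1,0.002,-0.015,-0.002,0.13,1,0.004,-0.03,-0.002,0.25,1,0.007,-0.05,-0.002,0.38,1,0.01,-0.07,-0.002,0.51,1,0.013,-0.092,-0.002,0.64,1,0.016,-0.114,-0.002,0.77,1,0.019,-0.136,-0.002,0.9,1,0.022,-0.158,-0.002,1.03,1,0.025,-0.178,-0.002,1.16,1,0.027,-0.193,-0.002,1.28,1,0.028,-0.202,-0.002,1.36,1]
}}

```text
clock: 62.1
position: [495.6, 225.7, 159.3]
tool_rot: [[0.088, -0.996, -0.002], [-0.996, -0.088, -0.001], [0.0, 0.002, -1.0]]
ft_force: [0.0, 0.2, -6.0]
opening: 48.2
```

{"op": "jog_arm", "data": {
  "increments": [0,0,0,0.03,1,0,0,0,0.03,1]
}}

```text
clock: 62.35
position: [495.7, 224.7, 159.9]
tool_rot: [[0.062, -0.998, -0.001], [-0.998, -0.062, -0.001], [0.0, 0.001, -1.0]]
ft_force: [0.4, 0.4, -5.6]
opening: 48.2
```

```bash
python3 held.py 17; python3 roll.py r17 495 225 160; python3 go.py 495.5 225 17 -176.6
```

```text
open 48.2 F [ 0.4  0.4 -5.6] pos [495.7 224.7 159.9]
38527 [[-31.4, -72.2, -68.0], [-1.0, -30.4, -43.2], [29.5, 13.1, -25.5]]
-85 552 -50.8
-70 2037 -44.8
-55 1750 -44.5
-40 1549 -44.5
-25 1389 -44.5
-10 1240 -44.5
5 717 -44.5
62.5
t 62.5 pos [495.9 224.8 160.3] yaw -176.5 F [ 0.9  0.6 -6.1] open 48.6 q6 1.83
shift m [-0.0003  0.0004  0.1433] roll 0.002 dist 143
```

View pics/r17.png

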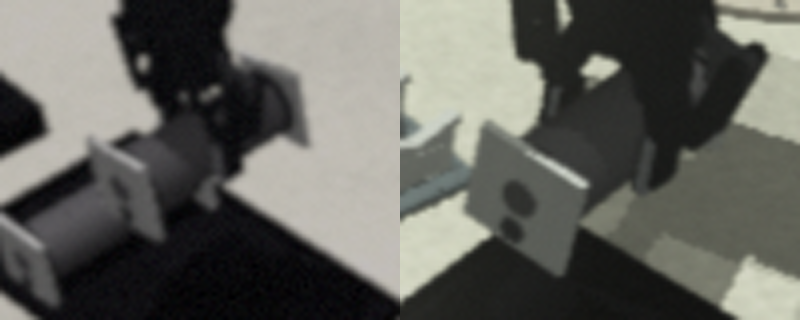

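View pics/h_17.png

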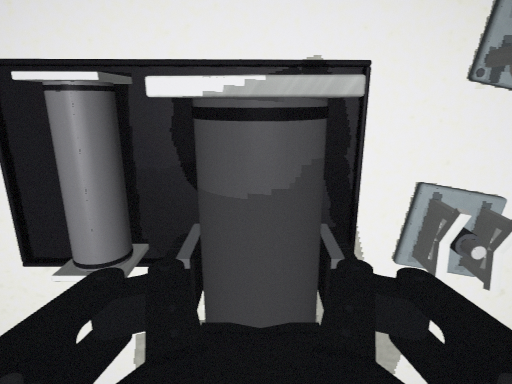

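{"op": "jog_arm", "data": {
  "increments": [0,0,0.02,0,1,0,0,0.05,0,1,0,0,0.08,0,1,0,0,0.105,0,1,0,0,0.125,0,1,0,0,0.136,0,1,0,0,0.141,0,1,0,0,0.143,0,1,0,0,0.143,0,1]
}}

```text
clock: 63.62
position: [496.4, 225.3, 17.9]
tool_rot: [[0.061, -0.998, 0.001], [-0.998, -0.061, 0.0], [-0.0, -0.001, -1.0]]
ft_force: [0.3, -0.6, -6.0]
opening: 48.4
```

{"op": "jog_arm", "data": {
  "increments": [0,0,0.0005,0,1,0,0,0.001,0,1,0,0,0.001,0,1]
}}

```text
clock: 64.0
position: [496.4, 225.3, 17.1]
tool_rot: [[0.061, -0.998, 0.001], [-0.998, -0.061, 0.0], [-0.0, -0.001, -1.0]]
ft_force: [-0.7, -1.0, 4.2]
opening: 48.4
```

Touching the tray floor. Release and retreat.

{"op": "jog_arm", "data": {
  "increments": [0,0,0,0,-1,0,0,0,0,-1,0,0,0,0,-1,0,0,0,0,-1,0,0,0,0,-1,0,0,0,0,-1,0,0,0,0,-1]
}}

```text
clock: 64.88
position: [496.1, 225.2, 16.5]
tool_rot: [[0.061, -0.998, 0.0], [-0.998, -0.061, -0.0], [0.0, -0.0, -1.0]]
ft_force: [0.5, 0.7, 0.0]
opening: 85.5
```

{"op": "jog_arm", "data": {
  "increments": [0,0,-0.02,0,-1,0,0,-0.05,0,-1,0,0,-0.09,0,-1,0,0,-0.13,0,-1,0,0,-0.17,0,-1,0,0,-0.21,0,-1,0,0,-0.25,0,-1,0,0,-0.29,0,-1,0,0,-0.29,0,-1]
}}

```text
clock: 66.0
position: [497.2, 225.6, 309.4]
tool_rot: [[0.061, -0.998, 0.005], [-0.998, -0.061, 0.002], [-0.001, -0.005, -1.0]]
ft_force: [-0.5, -0.3, -0.4]
opening: 85.5
```

```bash
python3 w.py 18 drum_mid_c drum_long_c drum_short_c; python3 roll.py r18 490 297 36; python3 - <<'E'
from dr import *
p=pickle.load(open('w_18.pkl','rb'))
P,u,v=cloud(p)
for lo,hi in((190,260),(340,405)):
    k=(P[:,1]>lo)&(P[:,1]<hi)&(P[:,0]>400)&(P[:,0]<580)&(P[:,2]>25);cyl(P[k])
p=snapshot('scene');save(p,'sc18.png')
E
```

```text
cam [563. 230. 452.] 66.05 [496.4 225.3 307.4]
drum_mid_c [261.9 154.4] 0.84 [492.9 224.2  35. ]
drum_long_c [152.  148.3] 0.63 [492.3 371.8  35. ]
66.3
axis centre [513.2 220.7] z 370.3 yaw -4608.97 len 73.1 res 6.4
axis centre [487.8 373.3] z 35.7 yaw 3.1 len 166.6 res 0.56
```

View pics/sc18.png

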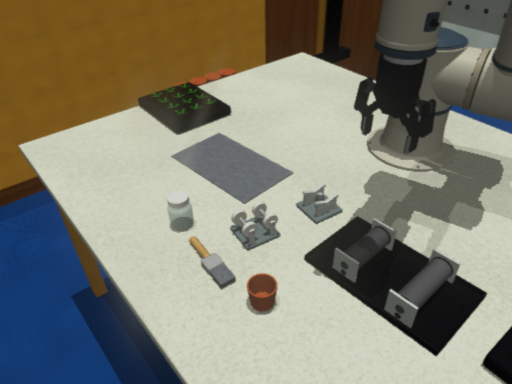

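View pics/r18.png

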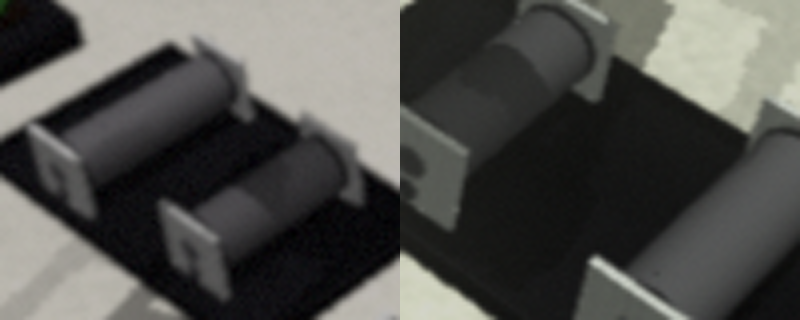

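```bash
python3 - <<'E'
from dr import *
p=pickle.load(open('w_18.pkl','rb'));P,u,v=cloud(p)
k=(P[:,1]>190)&(P[:,1]<260)&(P[:,0]>400)&(P[:,0]<580)&(P[:,2]>25)&(P[:,2]<70);cyl(P[k])
im=cv2.imread('pics/sc18.png')[210:330,320:470];cv2.imwrite('pics/z18.png',cv2.resize(im,(750,600),interpolation=cv2.INTER_CUBIC))
E
```

```text
axis centre [497.3 225.9] z 35.6 yaw 3.49 len 143.9 res 0.55
```

View pics/z18.png

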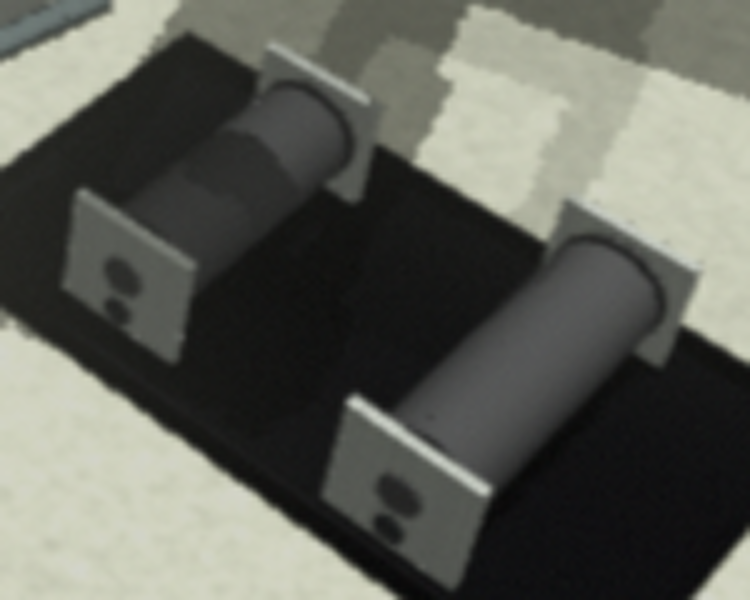

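Both drums lie flat with the small heavy disc at the bottom. The mat is empty and the pot, jar and brush haven't moved, so I'm handing in.

```bash
python3 -c "
from h import *
print(ctrl.close_job())"
```

```text
the job is handed in; nothing more can be done
None
```

I handed the job in at about 66 s of the 210 s allowed. Two drums were on the mat, long and middle, with no short one. Both were marked and laid in the black tray, the long one first.

- **Rollers:** I let each drum go for about 5 s, with the open fingers left clear around it. Pictures showed the heavy disc straight below centre both times.
- **Marking block:** I pressed each drum onto the stop for about 2.5 s at 33 to 38 N, lined up to within a few millimetres of the block centre as measured.
- **Tray:** The last fits put the drum centres near (488, 373) and (497, 226) mm, about 36 mm up. Both axes lay along the tray, and the heavy discs were at the bottom in the picture.
- **Other checks:** The gripper was open and clear, and the pot, jar and brush looked untouched.

- **Position offset:** My camera position for the rollers was about 2.5 mm off along x, and I corrected it from contact forces.
- **Knocked drum:** The middle drum had been knocked about 4 cm before I picked it up, so I located it again first.
- **Unreliable fits:** One fit on the side picture failed because the network marked the wrong region. The first fit of the middle drum in the tray picked up the fingertips. I left the first out and redid the second.
- **Grip:** I saw no slip of the grip at any check.

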